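# Clear the handset off the tester and set its dial

### The arm

A 7-joint arm with a two-finger parallel gripper is mounted at the origin on the work surface. World frame = base frame: x ahead of the robot, y to its left, z up, the work surface at z = 0. Lengths are in m, angles in rad, forces in N, time in s.
With the tool pointing down it reaches from about 0.35 to 0.9 m from the base axis. Payload 8.1 kg.
Tool frame: the origin (TCP) lies at the very end of the fingers, on their centre line; the grasp point (between the pads) lies 19 mm behind it; z points along the fingers, y is the direction in which the jaws open and shut (so a half turn about z gives the same grasp; the last joint's range is limited). The gripper opens to 92 mm and grips with 3 to 60 N. Pads are 19 mm wide; open, the fingers measure 130 mm over their backs; the gripper's body (75 mm by 190 mm) begins 47 mm behind the grasp point.
Start: joints at [-1.426, 0.434, 0.025, 1.573, -0.012, 1.134, -0.075], TCP at [0.153, 0.606, 0.227] pointing down, gripper open.
Joint ranges: [-2.62, 2.62], [-0.44, 2.09], [-1.27, 1.32], [0.08, 2.57], [-1.32, 4.46], [0.12, 2], [-2.74, 2.74]. Speed limits (rad/s): [2.22, 2.22, 3.01, 3.01, 3.14, 3.14, 3.14].

### API

Orientations are given as a rotation vector (axis times angle).
In Python, from cell import observe, get_image, sign_off gives the robot as it stands.
- The arm moves only by the tool arm_command, never from a script. Its argument "deltas" is a list of rows, each an object with "xyz": the shift along the tool's x, y, z in cm, a list of three; "turn": the turn about the tool's z in degrees; "jaw": the closure in counts, from 0 (fully open) to 255 (shut). A call has 1 to 5 rows; each row is the pose to reach, as a shift and turn from the pose measured when the call began, along the tool's axes at that moment; what a row does not reach only later rows make up. A row lasts 1/12 s, in which the tool goes at most 41.7 mm and 7.16 degrees, less where a joint would pass 70% of its speed; a pose out of reach is approached as far as the arm can. A call with a gripper value outside its range is refused whole. The fingers move at their own pace and stop on an object; "force" is the grip in N (left out, the last holds). Time passes only in rows, so rows that repeat a pose let the fingers close. It gives the time, the measured TCP pose, the force and the opening at its end, in the units of the state.
- observe(): the state, without advancing time (a new reading comes with each control period).
- get_image(name): name is "side" or "top" or "wrist"; returns a dict with "frame" (420x560x3 uint8, red, green, blue), "depth" (420x560 float32, m along the optical axis (not along the pixel's ray), 0 where there is no reading), "camera_matrix" (3x3 intrinsics, pixels), "distortion" ([k1, k2, p1, p2, k3] as OpenCV has them; the pictures are not rectified), "cam_to_world" (4x4, takes a point from camera to world coordinates). Camera axes: x right, y up, looking along -z (the intrinsics and any distortion apply to the point x, -y, -z); pixel columns grow to the right and rows downward; lengths in m; the calibration is good to about 2 mm. A picture is of the moment at which its call begins.
- sign_off(): hands the job in, once; it reports no verdict.
The state is a dict: "clock": time; "joints": joint angles; "dq": joint speeds; "joint_efforts": joint torques, N m; "position": TCP position; "ee_rot": TCP orientation; "force": force on the tool from outside, world axes, zero at the start; "ft_torque": the same for the moment, N m; "width": opening from 0.0 (shut) to 1.0 (fully open).
Only numpy, scipy, OpenCV 4.12 (cv2) and the standard library are available. Lean on these libraries where they do the work, as an engineer would, in place of code of your own. Each camera call takes 0.05 s, during which the arm holds its last target.

### The job

Someone left a remote-control handset lying across the guard bars of the sloping tester, right over its selector dial. Lift it off and lay it gently, flat and buttons up, in the empty clear tray (do not let it drop), then turn the dial until its pointer clicks in at the position marked with the round dot, and let go. Leave the other things on the bench where they are.

Things in the scene. Friction and masses are not known exactly. Their poses are not given: they have to be found in the camera images.
- handset: the handset to clear away: black remote control, 48 (its x) x 190 (its y, long) x 22 mm (its z), 120 g, grey buttons on top (+z). Origin at the centre of its underside. At the start it lies across two guard bars over the dial, parallel to the 35 degree panel, long side level, its lower long edge against the bars' upturned ends. Its underside is 38 mm off the panel, 7 mm above the dial's grip.
- tester: tester console, fixed, grey, 250 mm wide (y), 220 mm deep (x), 155 mm high at the back; origin under its centre on the bench, -x is its front. Its panel slopes 35 degrees from level, facing front and up; the panel's centre is 92 mm above the bench.
- panel: the tester's sloping panel: origin at its surface's centre, on the dial axis; x up the slope, y left, z out of the panel. Two aluminium guard bars, 10 mm thick, run along x at y = 80 and -80 mm, tops at z = 38 mm; at their lower ends (x = -30 mm) they turn up to z = 55 mm.
- dial_grip (a point): point on the dial's axis, at panel centre, 30 mm out of the panel, 1 mm under the top of the dial's bar grip. The dial is a black disc 48 mm across, 7 mm high, with a bar 44 mm long and 14 mm thick across it, rising from 6 to 31 mm off the panel. The point turns with the dial: x is the way the pointer (white line end of the bar) points, z is the axis, out of the panel.
- selector (a joint): dial angle in rad, growing clockwise as seen facing the panel. Five click positions: 0, 0.45, 0.90, 1.35, 1.80, stops just beyond the ends. The middle one (0.90) points straight up the slope. The dot is at the fourth, 1.35. It takes about 0.1 N m to pass from one click to the next.
- dial_mark (a point): centre of the round white dot (13 mm) on the panel, 54 mm from the dial axis, beyond the tick mark of the wanted position. Its axes are those of the panel: x up the slope, y to the left, z out of the panel.
- tray_floor (a point): centre of the inner floor, 5 mm above the bench, of the empty clear plastic tray with grey foam lining (fixed). Inside 132 mm (x) x 242 mm (y), walls 4 mm thick, rims 32 mm above the bench.
- spare_handset: bystander: another handset of the same kind lying flat on the bench, origin at its underside's centre
- receiver: bystander: flat black receiver box 110 x 160 x 33 mm, origin under its centre
- adapter: bystander: black mains adapter 75 x 45 x 32 mm with two brass pins, between tester and tray, origin under its centre
- label_roll: bystander: roll of paper labels, 72 mm across, 30 mm high, between tester and tray, origin under its centre
- carton: bystander: closed white and blue carton 140 x 200 x 55 mm, origin under its centre
- battery_tray: bystander: clear tray full of blue batteries 110 x 150 x 45 mm, origin under its centre
- screwdriver: bystander: screwdriver lying on the bench
Things that resemble listed ones, but are neither listed nor needed, are in the scene too. Leave any purple look-alike of the handset alone.

How it is judged:
On the way, in this order (a step that is already met when the one before it is completed fails the run):
1. the handset lies flat in the clear tray, let go (x of handset in the frame of tray_floor between -0.05 and 0.05 m and y of handset in the frame of tray_floor between -0.035 and 0.035 m and z of handset in the frame of tray_floor below 0.006 m and angle between handset's own z axis and vertical below 0.12 rad and contact force between the fingers and handset below 0.05 N and linear speed of handset below 0.02 m/s), for 0.2 s.
2. the dial stands at the dot (value of joint selector between 1.23 and 1.47 rad), for 0.2 s.
At the end, for the whole second after the job is handed in: the handset lies released and still on the tray's floor, flat (within 7 degrees) and buttons up, wholly inside; the dial rests at the position with the dot (1.35 rad within 0.12) (all of step 1 and all of step 2 and velocity of joint selector between -0.05 and 0.05 rad/s); the robot touches nothing.
It fails at once if a bystander was pushed or moved by more than 30 mm (distance of any of spare_handset, receiver, adapter, label_roll, carton, battery_tray, screwdriver from where it was at the start of the episode above 0.03 m).
It fails at once if the handset fell or was thrown (free of the fingers, faster than 0.6 m/s, a fall of about 18 mm) (contact force between the fingers and handset below 0.01 N and linear speed of handset above 0.6 m/s).
It also fails if it takes over 54 s, if anything falls off the work surface, if the arm or the gripper's body presses on something with over 40 N, if the wrist force passes 120 N, or if a joint passes its speed limit or range.

## Working session

There is one attempt and no reset: what is moved stays moved. The work goes in short steps, Python scripts to look and compute and a tool call to move; the robot and the scene stay as the last step left them, time stands still between calls to the robot, and variables do not carry over. Pictures are saved under pics/ and viewed, and the job is handed in when it is done.

Besides the shell and the picture viewer there is one more tool, called after "Emit:" as name(argument=value, ...) on one line, values as JSON. arm_command: Moves the arm, as the interface text tells. Its arguments: {"type":"object","properties":{"deltas":{"type":"array","items":{"type":"object","properties":{"xyz":{"type":"array","items":{"type":"number"}},"turn":{"type":"number"},"jaw":{"type":"number"}}}},"force":{"type":"number"}},"required":["deltas"]}

```bash
ls; mkdir -p pics; cat > h.py <<'E'
from cell import observe, get_image, sign_off
import numpy as np, cv2, pickle
from scipy.spatial.transform import Rotation as R
def snap(name,fn):
    im=get_image(name); pickle.dump(im,open(fn+'.pkl','wb')); cv2.imwrite('pics/'+fn+'.png',im['frame'][:,:,::-1]); return im
def load(fn): return pickle.load(open(fn+'.pkl','rb'))
def px(im,u,v,d=None):
    if d is None:
        d=im['depth'][int(round(v)),int(round(u))]
    p=cv2.undistortPoints(np.array([[[u,v]]],float),im['camera_matrix'],im['distortion'])[0,0]
    c=np.array([p[0]*d,-p[1]*d,-d,1]); return (im['cam_to_world']@c)[:3]
def proj(im,P):
    c=np.linalg.inv(im['cam_to_world'])@np.append(P,1)
    o,_=cv2.projectPoints(np.array([[c[0],-c[1],-c[2]]]),np.zeros(3),np.zeros(3),im['camera_matrix'],im['distortion']); return o[0,0]
E
python3 - <<'E'
from h import *
print(observe())
for n in ['side','top','wrist']:
    im=snap(n,n+'0'); print(n,im['cam_to_world'].round(3).tolist(),im['camera_matrix'].round(1).tolist(),im['distortion'])
E
```

```text
pics
{'clock': 0.0, 'joints': array([-1.42561571,  0.43524159,  0.02496484,  1.57413759, -0.01156183,
        1.13401455, -0.0751215 ]), 'dq': array([-1.77110253e-03,  5.73252366e-04, -9.83489306e-05,  1.25923161e-04,
        2.96351582e-04,  2.21341807e-03,  1.55379181e-04]), 'joint_efforts': array([ 1.83038424e-03, -6.67862821e+01,  9.86196287e-01, -3.14447844e+01,
       -6.02817675e-02,  4.32719069e-02,  1.50455844e-04]), 'position': array([0.15321629, 0.6053704 , 0.22591769]), 'ee_rot': array([-3.88321156e-01, -3.11747544e+00,  2.60241458e-03]), 'force': array([0.0150672 , 0.33272727, 0.55848867]), 'ft_torque': array([ 0.02525531,  0.05314347, -0.05871271]), 'width': 0.9962762273850742}
side [[-0.707, 0.407, -0.578, -0.542], [-0.707, -0.393, 0.588, 1.109], [0.013, 0.824, 0.566, 1.17], [0.0, 0.0, 0.0, 1.0]] [[546.3, 0.0, 284.5], [0.0, 546.3, 204.1], [0.0, 0.0, 1.0]] [-0.21822279  0.          0.          0.          0.        ]
top [[0.009, 0.999, -0.045, 0.493], [-1.0, 0.009, -0.009, -0.0], [-0.008, 0.045, 0.999, 1.207], [0.0, 0.0, 0.0, 1.0]] [[391.9, 0.0, 283.6], [0.0, 391.9, 212.3], [0.0, 0.0, 1.0]] [0.02577665 0.         0.         0.         0.        ]
wrist [[0.245, -0.934, -0.259, 0.084], [0.969, 0.236, 0.066, 0.624], [-0.0, -0.268, 0.963, 0.384], [0.0, 0.0, 0.0, 1.0]] [[349.2, 0.0, 283.0], [0.0, 349.2, 202.1], [0.0, 0.0, 1.0]] [-0.05698239  0.          0.          0.          0.        ]
```

View pics/top0.png

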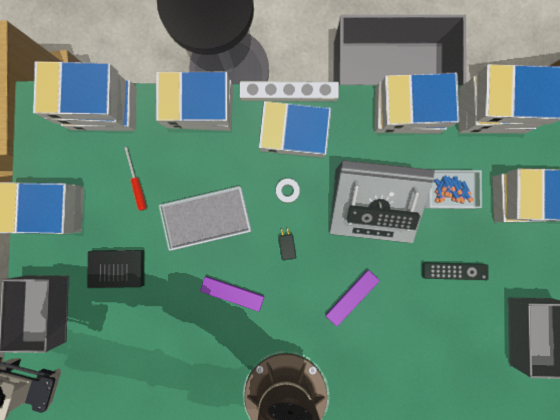

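View pics/side0.png

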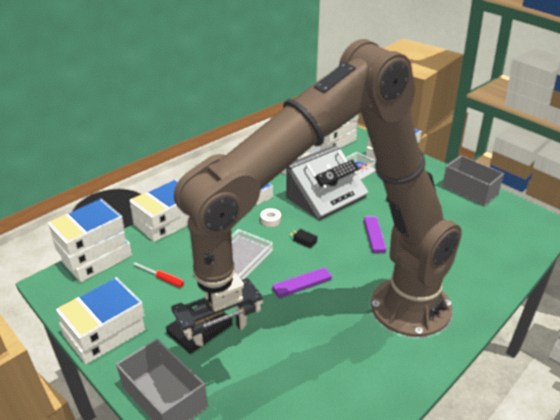

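View pics/wrist0.png

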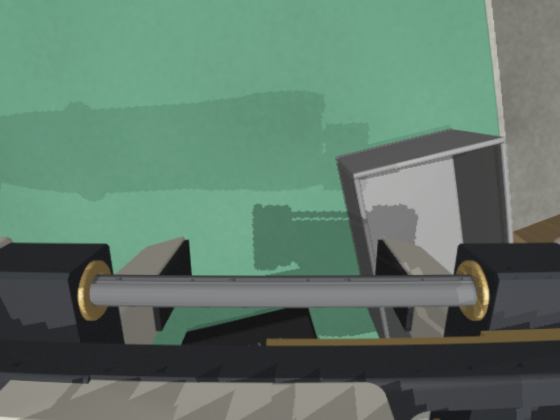

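The top view at (384,213) shows a black handset across the tester's bars. Things that could be mistaken for it are the spare handset at (455,270), flat on the bench, the purple look-alikes at (232,293) and (352,297), and the black receiver at (115,268). The description (lying across the bars) picks (384,213). For the tray, the grey-lined clear one at (205,218) is empty, while the one at (455,189) holds batteries. I'll check both in close crops.

```bash
python3 - <<'E'
from h import *
im=load('top0'); f=im['frame'][:,:,::-1]
cv2.imwrite('pics/c1.png',cv2.resize(f[150:250,320:450],None,fx=6,fy=6,interpolation=cv2.INTER_CUBIC))
cv2.imwrite('pics/c2.png',cv2.resize(f[170:270,150:310],None,fx=5,fy=5,interpolation=cv2.INTER_CUBIC))
E
```

```text
(no output)
```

View pics/c1.png

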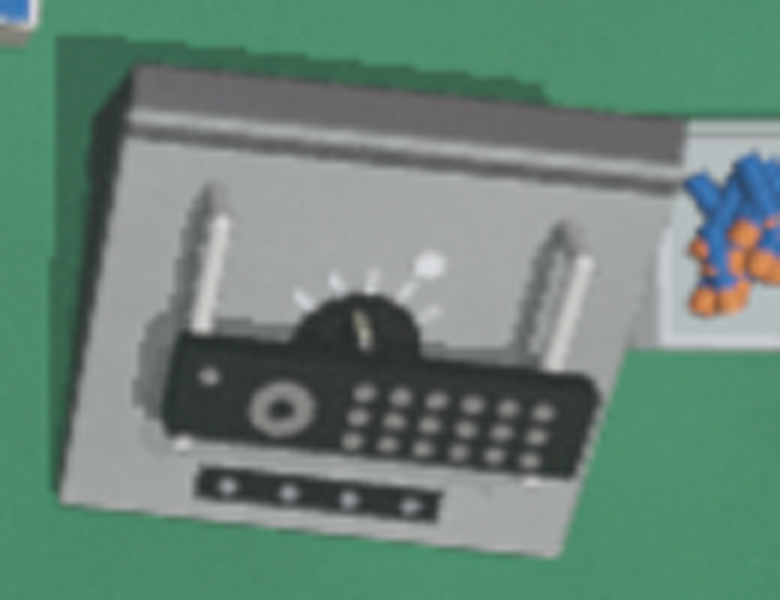

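View pics/c2.png

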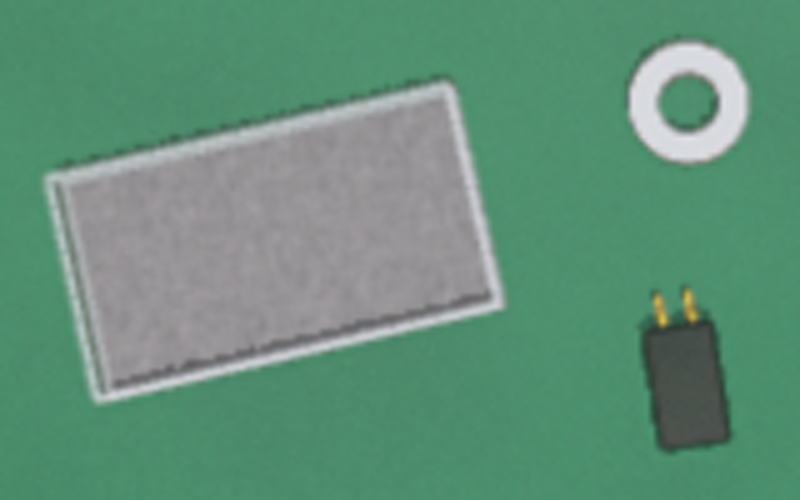

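The crops confirm it: black handset with grey buttons on the bars, and an empty tray with foam lining. The dial pointer leans about 25° left of up-slope (≈0.45), and the dot is at crop (430,263). Next I measure.

```bash
python3 - <<'E'
from h import *
im=load('top0')
def c1(x,y): return (320+x/6-.4,150+y/6-.4)
def c2(x,y): return (150+x/5-.4,170+y/5-.4)
def show(n,uv): print(n,np.round(uv,1),px(im,*uv).round(4))
def onz(uv,z):
    a=px(im,*uv,0.5);b=px(im,*uv,1.5); t=(z-a[2])/(b[2]-a[2]); return a+t*(b-a)
for n,p in dict(dot=(430,264),panelL=(120,200),panelR=(640,240),panelTop=(400,200),barLtop=(215,225),barLlow=(203,325),barRtop=(583,265),barRlow=(556,362),hs_c=(380,405),hsL=(190,380),hsR=(570,430),front=(330,400)).items(): show(n,c1(*p))
for n,p in dict(bl=(60,500),br=(558,556)).items(): print(n,onz(c1(*p),0.012))
T=[onz(c2(*p),0.032) for p in [(48,178),(452,84),(502,303),(97,401)]]
print(np.round(T,4)); T=np.array(T); print('tray',T.mean(0)); e=(T[0]-T[1]+T[3]-T[2]);print('yaw of y axis',np.degrees(np.arctan2(-e[0],e[1])), np.linalg.norm(T[0]-T[1]),np.linalg.norm(T[1]-T[2]))
show('trayfloor',c2(280,240))
# plane fit of panel
m=[]
for v in range(160,235):
  for u in range(325,435):
    P=px(im,u,v); m.append((u,v,*P))
m=np.array(m); np.save('tp.npy',m)
E
```

```text
dot [391.3 193.6] [ 0.5965 -0.2876  0.1219]
panelL [339.6 182.9] [ 0.6239 -0.1437  0.1316]
panelR [426.3 189.6] [ 0.6069 -0.3786  0.1359]
panelTop [386.3 182.9] [ 0.6242 -0.2702  0.1366]
barLtop [355.4 187.1] [ 0.6091 -0.1815  0.164 ]
barLlow [353.4 203.8] [ 0.5663 -0.1807  0.1381]
barRtop [416.8 193.8] [ 0.5924 -0.3428  0.1666]
barRlow [412.3 209.9] [ 0.551  -0.34    0.1376]
hs_c [382.9 217.1] [ 0.5305 -0.2591  0.1446]
hsL [351.3 212.9] [ 0.5411 -0.1741  0.1425]
hsR [414.6 221.3] [ 0.5202 -0.345   0.141 ]
front [374.6 216.3] [ 0.5325 -0.2365  0.1454]
bl [ 0.48546554 -0.12985977  0.012     ]
br [ 0.45982533 -0.38037803  0.012     ]
[[0.564  0.3842 0.032 ]
 [0.6229 0.1424 0.032 ]
 [0.4915 0.1106 0.032 ]
 [0.4308 0.3517 0.032 ]]
tray [0.52732056 0.24723061 0.032     ]
yaw of y axis 13.908386735795515 0.24885804991576016 0.13526452034806297
trayfloor [205.6 217.6] [0.5289 0.2501 0.0043]
```

Emit:
arm_command(deltas=[{"xyz": [-38.8, -32, -7.4], "turn": 36}, {"xyz": [-38.8, -32, -7.4], "turn": 36}, {"xyz": [-38.8, -32, -7.4], "turn": 36}, {"xyz": [-38.8, -32, -7.4], "turn": 36}, {"xyz": [-38.8, -32, -7.4], "turn": 36}], force=20)

```text
schema error: expected keys xyz, turn, jaw
```

```bash
cat >> h.py <<'E'
def go(x,y,z,yaw_deg):
    """deltas to put TCP at xyz with tool-y axis at yaw_deg (world)"""
    s=observe(); Rm=R.from_rotvec(s['ee_rot']).as_matrix(); p=s['position']
    d=Rm.T@(np.array([x,y,z])-p)*100
    cur=np.degrees(np.arctan2(Rm[1,1],Rm[0,1])); t=-(yaw_deg-cur); t=(t+180)%360-180
    print('t',round(s['clock'],2),'pos',p.round(4),'yaw',round(cur,2),'tilt',Rm[2].round(3),'w',round(s['width'],3),'F',s['force'].round(1),'j',s['joints'].round(2),'\n delta',d.round(2),'turn',round(t,2))
E
python3 -c "
from h import *
go(.53,-.25,.30,-6)"
```

```text
t 0.15 pos [0.1533 0.6055 0.2262] yaw 75.8 tilt [-0.    -0.001 -1.   ] w 1.001 F [-0.1  0.4 -1.1] j [-1.43  0.44  0.03  1.57 -0.01  1.13 -0.08] 
 delta [-57.52 -73.7   -7.29] turn 81.8
```

Emit:
arm_command(deltas=[{"xyz": [-38.8, -32, -7.4], "turn": 36, "jaw": 0}, {"xyz": [-38.8, -32, -7.4], "turn": 36, "jaw": 0}, {"xyz": [-38.8, -32, -7.4], "turn": 36, "jaw": 0}, {"xyz": [-38.8, -32, -7.4], "turn": 36, "jaw": 0}, {"xyz": [-38.8, -32, -7.4], "turn": 36, "jaw": 0}], force=20)

```text
clock: 0.57
position: [0.2759, 0.4378, 0.257]
ee_rot: [1.337, 2.843, -0.002]
force: [1.1, 0.1, -0.2]
width: 0.998
```

```bash
python3 -c "
from h import *
go(.53,-.20,.32,-6)"
```

```text
t 0.57 pos [0.2759 0.4378 0.257 ] yaw 39.64 tilt [-0.001 -0.001 -1.   ] w 0.998 F [ 1.1  0.1 -0.2] j [-1.28  0.23  0.21  1.8  -0.05  1.12 -0.36] 
 delta [-65.33 -21.13  -6.22] turn 45.64
```

Emit:
arm_command(deltas=[{"xyz": [-65.3, -21.1, -6.2], "turn": 45.6, "jaw": 0}, {"xyz": [-65.3, -21.1, -6.2], "turn": 45.6, "jaw": 0}, {"xyz": [-65.3, -21.1, -6.2], "turn": 45.6, "jaw": 0}, {"xyz": [-65.3, -21.1, -6.2], "turn": 45.6, "jaw": 0}, {"xyz": [-65.3, -21.1, -6.2], "turn": 45.6, "jaw": 0}])

```text
clock: 0.98
position: [0.3523, 0.2449, 0.276]
ee_rot: [2.146, 2.294, -0.002]
force: [0.3, 0.1, -0.3]
width: 0.997
```

```bash
python3 -c "
from h import *
go(.53,-.20,.32,-6)"
```

```text
t 0.98 pos [0.3523 0.2449 0.276 ] yaw 3.83 tilt [-0.001 -0.001 -1.   ] w 0.997 F [ 0.3  0.1 -0.3] j [-1.11  0.05  0.4   1.97 -0.02  1.13 -0.63] 
 delta [-45.58  14.76  -4.36] turn 9.83
```

Emit:
arm_command(deltas=[{"xyz": [-45.6, 14.8, -4.4], "turn": 9.8, "jaw": 0}, {"xyz": [-45.6, 14.8, -4.4], "turn": 9.8, "jaw": 0}, {"xyz": [-45.6, 14.8, -4.4], "turn": 9.8, "jaw": 0}, {"xyz": [-45.6, 14.8, -4.4], "turn": 9.8, "jaw": 0}, {"xyz": [-45.6, 14.8, -4.4], "turn": 9.8, "jaw": 0}])

```text
clock: 1.4
position: [0.429, 0.0522, 0.2954]
ee_rot: [2.334, 2.103, -0.001]
force: [1.6, 0.5, 0.0]
width: 1.0
```

```bash
python3 -c "
from h import *
go(.53,-.20,.32,-6)"
```

```text
t 1.4 pos [0.429  0.0522 0.2954] yaw -5.96 tilt [-0. -0. -1.] w 1.0 F [1.6 0.5 0. ] j [-0.85  0.03  0.64  1.94 -0.02  1.18 -0.31] 
 delta [-24.04  12.66  -2.45] turn 0.04
```

Emit:
arm_command(deltas=[{"xyz": [-24, 12.7, -2.4], "turn": 0, "jaw": 0}, {"xyz": [-24, 12.7, -2.4], "turn": 0, "jaw": 0}, {"xyz": [-24, 12.7, -2.4], "turn": 0, "jaw": 0}, {"xyz": [-24, 12.7, -2.4], "turn": 0, "jaw": 0}, {"xyz": [-24, 12.7, -2.4], "turn": 0, "jaw": 0}])

```text
clock: 1.82
position: [0.5062, -0.1402, 0.3138]
ee_rot: [-2.333, -2.104, -0.0]
force: [1.0, 1.0, 0.2]
width: 0.999
```

```bash
python3 -c "
from h import *
go(.52,-.20,.32,-6)
im=snap('wrist','w1')"
```

```text
t 1.82 pos [ 0.5062 -0.1402  0.3138] yaw -5.9 tilt [ 0.  0. -1.] w 0.999 F [1.  1.  0.2] j [-0.49  0.24  0.83  1.72 -0.19  1.26  0.29] 
 delta [-5.81  1.99 -0.62] turn 0.1
```

View pics/w1.png

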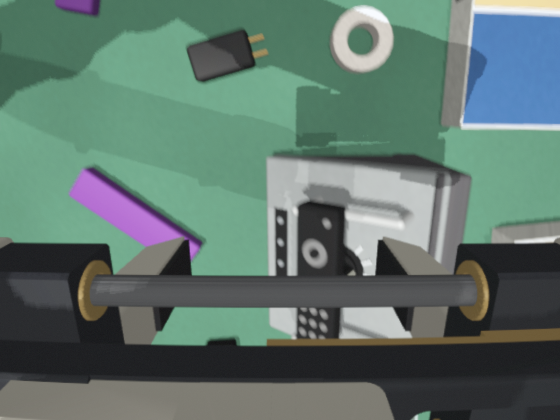

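The wrist view shows the handset around (320,255), with the rod partly hiding it. I move on in -y so it appears clear of the rod.

Emit:
arm_command(deltas=[{"xyz": [-17.5, 4, 0], "turn": 0, "jaw": 0}, {"xyz": [-17.5, 4, 0], "turn": 0, "jaw": 0}, {"xyz": [-17.5, 4, 0], "turn": 0, "jaw": 0}, {"xyz": [-17.5, 4, 0], "turn": 0, "jaw": 0}, {"xyz": [-17.5, 4, 0], "turn": 0, "jaw": 0}])

```text
clock: 2.28
position: [0.5268, -0.332, 0.3155]
ee_rot: [2.339, 2.086, -0.006]
force: [-1.2, -0.3, -0.1]
width: 0.997
```

```bash
python3 -c "
from h import *
go(.52,-.20,.32,-6)
im=snap('wrist','w2')"
```

```text
t 2.28 pos [ 0.5268 -0.332   0.3155] yaw -6.54 tilt [-0.007  0.003 -1.   ] w 0.997 F [-1.2 -0.3 -0.1] j [-0.07  0.45  0.84  1.49 -0.33  1.34  0.68] 
 delta [13.03 -2.18 -0.55] turn -0.54
```

View pics/w2.png

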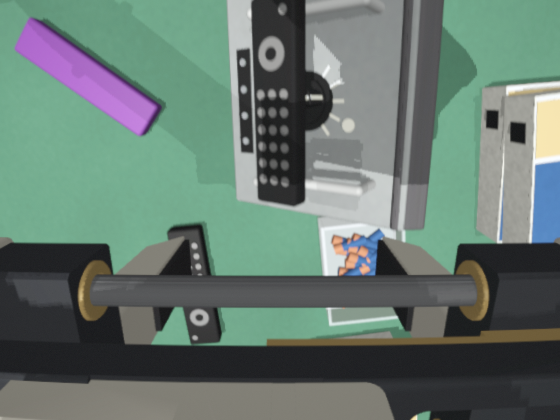

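```bash
python3 - <<'E'
from h import *
im=load('w2'); f=im['frame'][:,:,::-1]
cv2.imwrite('pics/c3.png',cv2.resize(f[0:220,225:415],None,fx=4,fy=4,interpolation=cv2.INTER_CUBIC)[:,:,:][0:880])
c=cv2.resize(f[0:220,225:415],None,fx=2.7,fy=2.7,interpolation=cv2.INTER_CUBIC); cv2.imwrite('pics/c3.png',c)
c=cv2.resize(f[60:150,290:370],None,fx=6,fy=6,interpolation=cv2.INTER_CUBIC); cv2.imwrite('pics/c4.png',c)
E
```

```text
(no output)
```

View pics/c3.png

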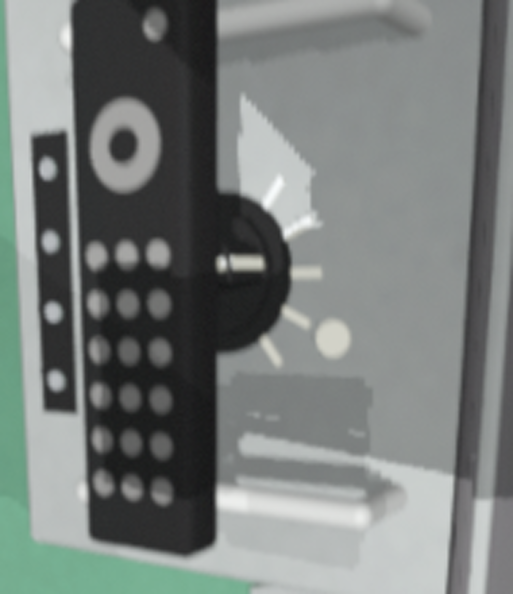

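View pics/c4.png

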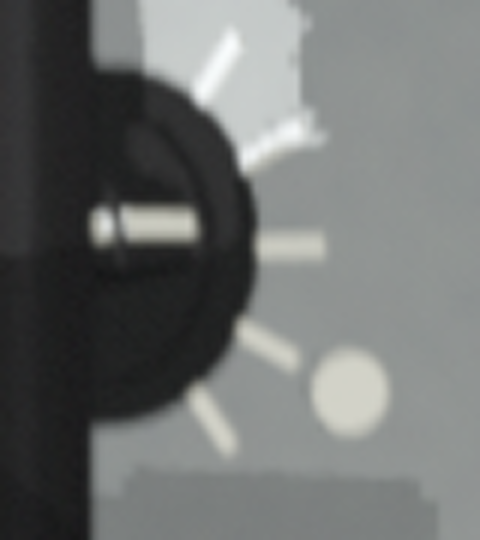

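```bash
python3 - <<'E'
from h import *
im=load('w2'); f=im['frame'][:,:,::-1].copy()
def c3(x,y): return (225+(x+.5)/2.7-.5,(y+.5)/2.7-.5)
for n,p in dict(dot=(333,338),p1=(330,130),p2=(420,300),p3=(420,120),p4=(55,520),barR1=(240,500),barR2=(340,514),barL1=(240,18),barL2=(350,5),hs1=(180,100),hs2=(190,480),hs3=(85,120),hs4=(108,520)).items(): print(n,px(im,*c3(*p)).round(4))
# panel plane fit
P=np.array([px(im,u,v) for v in list(range(20,75,3))+list(range(120,160,3)) for u in range(360,390,3)])
c=P.mean(0); n=np.linalg.svd(P-c)[2][2]; n*=np.sign(n[2]); print('n',n,'tilt',np.degrees(np.arccos(n[2])),'yaw',np.degrees(np.arctan2(-n[1],-n[0])), 'h at c',c)
H=np.array([px(im,u,v) for v in range(100,195,3) for u in range(262,300,3)])
c2=H.mean(0); n2=np.linalg.svd(H-c2)[2][2]; n2*=np.sign(n2[2]); print('hs n',n2,np.degrees(np.arccos(n2[2])),np.degrees(np.arctan2(-n2[1],-n2[0])),c2)
print((H-c2)@n2.round(3) if 0 else np.std((H-c2)@n2))
E
```

```text
dot [ 0.5975 -0.2866  0.1211]
p1 [ 0.6022 -0.2146  0.1176]
p2 [ 0.6254 -0.2756  0.1384]
p3 [ 0.629  -0.2169  0.1362]
p4 [ 0.4752 -0.3629  0.039 ]
barR1 [ 0.5567 -0.3386  0.1413]
barR2 [ 0.5884 -0.3418  0.1641]
barL1 [ 0.5716 -0.1802  0.1401]
barL2 [ 0.6027 -0.185   0.1611]
hs1 [ 0.5492 -0.2048  0.1517]
hs2 [ 0.5394 -0.3266  0.1535]
hs3 [ 0.5175 -0.2037  0.1295]
hs4 [ 0.5079 -0.3422  0.1345]
n [ 0.97573664 -0.05058718  0.21302333] tilt 77.7004139840506 yaw 177.03215092730758 h at c [ 0.62084659 -0.25405955  0.13580501]
hs n [-0.5022516   0.051746    0.86317187] 30.325391708993095 -5.88231733492622 [ 0.52835098 -0.29799234  0.14446844]
0.001750163737688345
```

```bash
cat >> h.py <<'E'
PC=np.array([.5602,-.2592,.092]); YAW=np.radians(-5.9)
RP=R.from_euler('z',YAW).as_matrix()@R.from_euler('y',-np.radians(35)).as_matrix()
def pan(x,y,z): return PC+RP@np.array([x,y,z])/1000
E
python3 - <<'E'
from h import *
im=load('w2'); 
S=2.7
f=cv2.resize(im['frame'][0:220,225:415][:,:,::-1],None,fx=S,fy=S,interpolation=cv2.INTER_CUBIC)
def q(P): u=proj(im,P); return tuple(np.int32(np.round(((u[0]-225+.5)*S-.5,(u[1]+.5)*S-.5))))
def line(a,b,c): cv2.line(f,q(a),q(b),c,1)
print('RP',RP.round(3), pan(0,0,38))
for p,qq,c in [(0,-3,(0,255,0))]:
  for z in (38,60):
    C=[pan(p+sx*24,qq+sy*95,z) for sx,sy in [(-1,-1),(1,-1),(1,1),(-1,1)]]
    for i in range(4): line(C[i],C[(i+1)%4],c)
for y in (-80,80):
  line(pan(-30,y,38),pan(60,y,38),(255,0,255))
  line(pan(-30,y,0),pan(-30,y,55),(255,0,255))
cv2.circle(f,q(pan(54*np.cos(.45),-54*np.sin(.45),0)),4,(0,0,255),1)
for a,c in [(.45,(0,255,255)),(.9,(255,128,0))]:
  th=.9-a
  line(pan(6*np.cos(th),6*np.sin(th),31),pan(22*np.cos(th),22*np.sin(th),31),c)
  line(pan(22*np.cos(th),22*np.sin(th),8),pan(22*np.cos(th),22*np.sin(th),31),c)
cv2.imwrite('pics/o1.png',f)
E
```

```text
RP [[ 0.815  0.103 -0.571]
 [-0.084  0.995  0.059]
 [ 0.574  0.     0.819]] [ 0.53851955 -0.25695954  0.12312778]
```

View pics/o1.png

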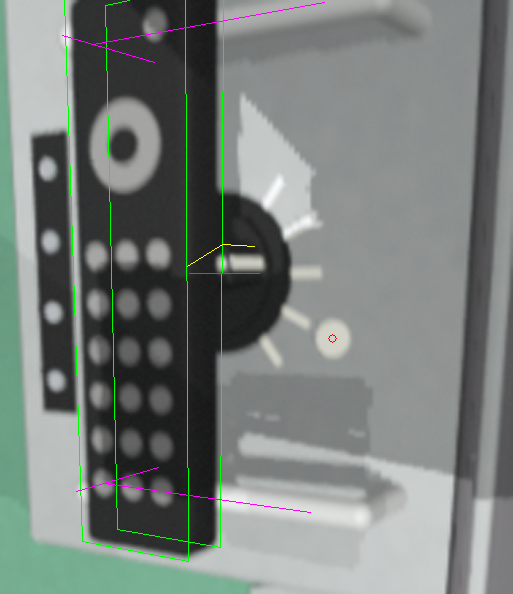

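Overlay: the panel model lands on the dot (333,338) and the bars, and the handset sits at about p=0 in the panel frame. I'll grip it just right of the dial (panel y=-24).

```bash
python3 -c "
from h import *
m=pan(0,-24,49);print(m)
go(m[0],m[1],.20,-5.9)
im=load('top0')
f=cv2.resize(im['frame'][190:220,360:400][:,:,::-1],None,fx=16,fy=16,interpolation=cv2.INTER_CUBIC)
for a,c in [(.45,(0,255,255)),(.9,(255,128,0))]:
  th=.9-a
  q=lambda P:tuple(np.int32(np.round((proj(im,P)-[359.5,189.5])*16-.5)))
  for A,B in [((6,31),(22,31)),((22,31),(22,8))]:
    cv2.line(f,q(pan(A[0]*np.cos(th),A[0]*np.sin(th),A[1])),q(pan(B[0]*np.cos(th),B[0]*np.sin(th),B[1])),c,1)
cv2.circle(f,q(pan(54*np.cos(.45),-54*np.sin(.45),0)),6,(0,0,255),1)
cv2.imwrite('pics/o2.png',f)
"
```

```text
[ 0.52977661 -0.28018386  0.13213845]
t 2.33 pos [ 0.526  -0.3353  0.3155] yaw -6.76 tilt [-0.01   0.002 -1.   ] w 1.007 F [-1.5 -2.   1.5] j [-0.07  0.45  0.84  1.49 -0.33  1.34  0.68] 
 delta [ 5.63 -0.3  11.5 ] turn -0.86
```

View pics/o2.png

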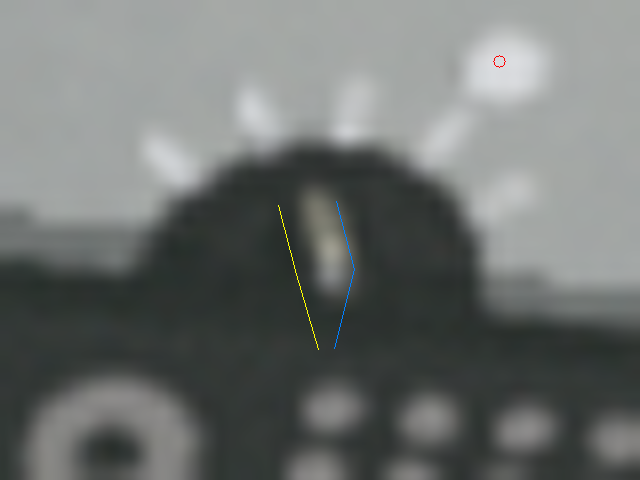

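Emit:
arm_command(deltas=[{"xyz": [5.6, -0.3, 11.5], "turn": -0.9, "jaw": 72}, {"xyz": [5.6, -0.3, 11.5], "turn": -0.9, "jaw": 72}, {"xyz": [5.6, -0.3, 11.5], "turn": -0.9, "jaw": 72}, {"xyz": [5.6, -0.3, 11.5], "turn": -0.9, "jaw": 72}, {"xyz": [5.6, -0.3, 11.5], "turn": -0.9, "jaw": 72}])

```text
clock: 2.75
position: [0.5289, -0.2784, 0.1981]
ee_rot: [2.327, 2.105, -0.012]
force: [-0.2, 0.1, 1.4]
width: 0.727
```

```bash
python3 -c "
from h import *
m=pan(0,-24,49)
go(m[0],m[1],.118,-5.9)
snap('side','s1');snap('wrist','w3')"
```

```text
t 2.75 pos [ 0.5289 -0.2784  0.1981] yaw -5.75 tilt [-0.008 -0.002 -1.   ] w 0.727 F [-0.2  0.1  1.4] j [-0.14  0.5   0.79  1.73 -0.38  1.08  0.67] 
 delta [-0.1   0.13  8.01] turn 0.15
```

View pics/w3.png

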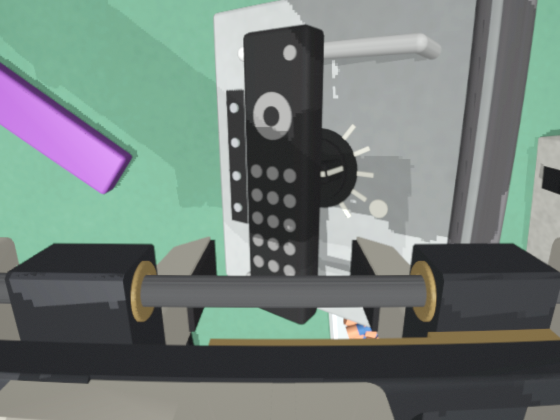

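The fingers (inner faces near x=210 and x=360) straddle the handset, so I descend.

Emit:
arm_command(deltas=[{"xyz": [-0.1, 0.1, 3.5], "turn": 0, "jaw": 72}, {"xyz": [-0.1, 0.1, 6], "turn": 0, "jaw": 72}, {"xyz": [-0.1, 0.1, 7.2], "turn": 0, "jaw": 72}, {"xyz": [-0.1, 0.1, 8.0], "turn": 0, "jaw": 72}, {"xyz": [-0.1, 0.1, 8.0], "turn": 0, "jaw": 72}], force=20)

```text
clock: 3.27
position: [0.5313, -0.2842, 0.1213]
ee_rot: [2.325, 2.097, -0.01]
force: [-0.3, 0.5, -0.4]
width: 0.717
```

```bash
python3 -c "
from h import *
m=pan(0,-24,49)
go(m[0],m[1],.118,-5.9)
im=snap('side','s2');cv2.imwrite('pics/s2c.png',cv2.resize(im['frame'][130:230,270:390][:,:,::-1],None,fx=6,fy=6,interpolation=cv2.INTER_CUBIC))"
```

```text
t 3.27 pos [ 0.5313 -0.2842  0.1213] yaw -5.91 tilt [-0.011  0.003 -1.   ] w 0.717 F [-0.3  0.5 -0.4] j [-0.09  0.58  0.73  1.8  -0.46  0.93  0.73] 
 delta [ 0.39 -0.2   0.33] turn -0.01
```

View pics/s2c.png

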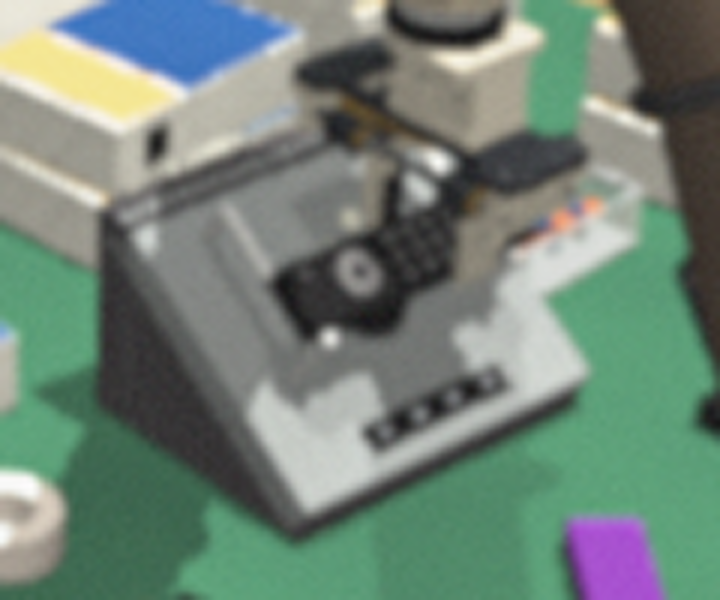

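Emit:
arm_command(deltas=[{"xyz": [0.4, -0.2, 0.2], "turn": 0, "jaw": 72}, {"xyz": [0.4, -0.2, 0.2], "turn": 0, "jaw": 150}, {"xyz": [0.4, -0.2, 0.2], "turn": 0, "jaw": 150}, {"xyz": [0.4, -0.2, 0.2], "turn": 0, "jaw": 150}, {"xyz": [0.4, -0.2, 0.2], "turn": 0, "jaw": 150}], force=20)

```text
clock: 3.73
position: [0.5299, -0.2803, 0.1209]
ee_rot: [2.325, 2.097, -0.008]
force: [-3.3, 1.3, 6.7]
width: 0.543
```

```bash
python3 -c "
from h import *
m=pan(0,-24,49)
go(m[0],m[1],.118,-5.9)
snap('wrist','w4')"
```

```text
t 3.73 pos [ 0.5299 -0.2803  0.1209] yaw -5.91 tilt [-0.011  0.005 -1.   ] w 0.543 F [-3.3  1.3  6.7] j [-0.1   0.58  0.73  1.81 -0.46  0.92  0.73] 
 delta [ 0.01 -0.01  0.29] turn -0.01
```

View pics/w4.png

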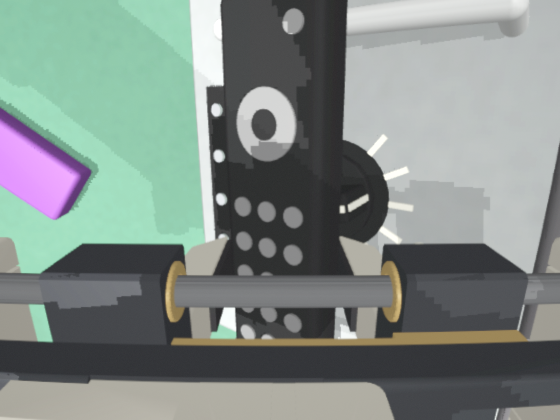

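Emit:
arm_command(deltas=[{"xyz": [0, 0, 0], "turn": 0, "jaw": 170}, {"xyz": [0, 0, 0], "turn": 0, "jaw": 170}, {"xyz": [0, 0, -0.7], "turn": 0, "jaw": 170}, {"xyz": [0, 0, -1.4], "turn": 0, "jaw": 170}, {"xyz": [0, 0, -2], "turn": 0, "jaw": 170}], force=25)

```text
clock: 4.2
position: [0.5301, -0.2803, 0.1419]
ee_rot: [2.325, 2.096, -0.008]
force: [0.1, 0.1, -0.4]
width: 0.545
```

```bash
python3 -c "
from h import *
m=pan(0,-24,49)
go(m[0],m[1],.24,-5.9)
im=snap('side','s3');cv2.imwrite('pics/s3c.png',cv2.resize(im['frame'][130:230,270:390][:,:,::-1],None,fx=6,fy=6,interpolation=cv2.INTER_CUBIC))"
```

```text
t 4.2 pos [ 0.5301 -0.2803  0.1419] yaw -5.92 tilt [-0.012  0.005 -1.   ] w 0.545 F [ 0.1  0.1 -0.4] j [-0.11  0.55  0.75  1.79 -0.44  0.96  0.71] 
 delta [-0.11  0.02 -9.81] turn -0.02
```

View pics/s3c.png

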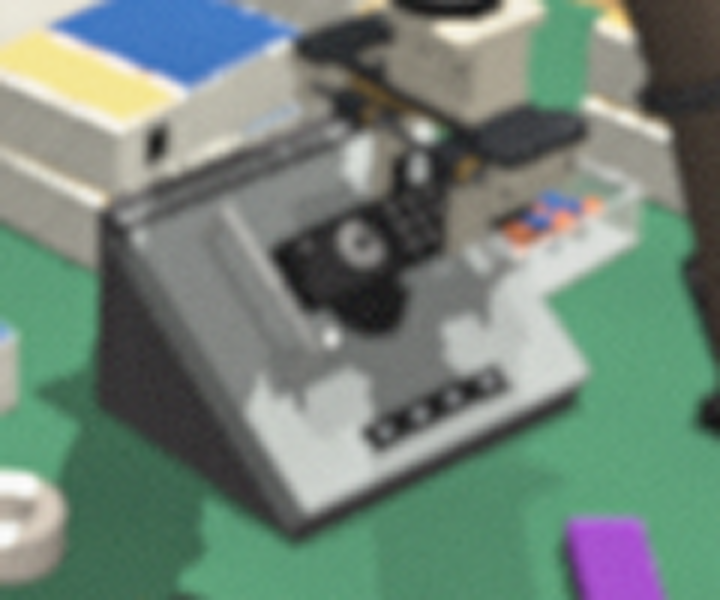

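Side view: the handset is clear of the bars and held between the fingers. I raise it, then carry it to the tray.

Emit:
arm_command(deltas=[{"xyz": [0, 0, -2], "turn": 0, "jaw": 170}, {"xyz": [0, 0, -4.5], "turn": 0, "jaw": 170}, {"xyz": [0.5, 0, -7], "turn": 0, "jaw": 170}, {"xyz": [2, 0, -8.5], "turn": -2, "jaw": 170}, {"xyz": [4.5, 0, -9], "turn": -4, "jaw": 170}])

```text
clock: 4.67
position: [0.5351, -0.238, 0.236]
ee_rot: [2.248, 2.168, -0.006]
force: [0.6, -0.0, -1.8]
width: 0.54
```

```bash
python3 -c "
from h import *
go(.5304,.2235,.20,13.9)"
```

```text
t 4.67 pos [ 0.5351 -0.238   0.236 ] yaw -2.09 tilt [-0.016  0.01  -1.   ] w 0.54 F [ 0.6 -0.  -1.8] j [-0.24  0.43  0.81  1.72 -0.33  1.12  0.62] 
 delta [46.16 -2.19  2.86] turn -15.99
```

Emit:
arm_command(deltas=[{"xyz": [3, 0, 0], "turn": -1, "jaw": 170}, {"xyz": [6, 0, 0], "turn": -2, "jaw": 170}, {"xyz": [9, 0, 0], "turn": -3, "jaw": 170}, {"xyz": [12, 0, 0], "turn": -4, "jaw": 170}, {"xyz": [15, 0, 0], "turn": -5, "jaw": 170}])

```text
clock: 5.08
position: [0.5406, -0.0868, 0.2341]
ee_rot: [2.151, 2.264, -0.006]
force: [0.7, 0.1, -0.8]
width: 0.538
```

Emit:
arm_command(deltas=[{"xyz": [3, 0, 0], "turn": -1, "jaw": 170}, {"xyz": [6, 0, 0], "turn": -2, "jaw": 170}, {"xyz": [9, 0, 0], "turn": -3, "jaw": 170}, {"xyz": [12, 0, 0], "turn": -4, "jaw": 170}, {"xyz": [15, 0, 0], "turn": -5, "jaw": 170}])

```text
clock: 5.5
position: [0.5327, 0.0644, 0.2322]
ee_rot: [2.049, 2.357, -0.006]
force: [-0.5, 0.4, -1.0]
width: 0.542
```

```bash
python3 -c "
from h import *
go(.5304,.2235,.16,13.9)"
```

```text
t 5.5 pos [0.5327 0.0644 0.2322] yaw 7.99 tilt [-0.017  0.009 -1.   ] w 0.542 F [-0.5  0.4 -1. ] j [-0.79  0.32  0.74  1.83 -0.23  1.07  0.17] 
 delta [15.9   1.91  6.97] turn -5.91
```

Emit:
arm_command(deltas=[{"xyz": [4, 0.5, 0.5], "turn": -2, "jaw": 170}, {"xyz": [8, 1, 2], "turn": -4, "jaw": 170}, {"xyz": [12, 1.4, 3.5], "turn": -5, "jaw": 170}, {"xyz": [15, 1.8, 5.5], "turn": -5.9, "jaw": 170}, {"xyz": [15.9, 1.9, 7], "turn": -5.9, "jaw": 170}])

```text
clock: 5.92
position: [0.5289, 0.2307, 0.1582]
ee_rot: [1.916, 2.469, -0.005]
force: [-1.0, 0.6, -1.1]
width: 0.541
```

```bash
python3 -c "
from h import *
go(.5304,.2235,.045,13.9)
im=snap('side','s4');cv2.imwrite('pics/s4c.png',cv2.resize(im['frame'][170:300,180:320][:,:,::-1],None,fx=5,fy=5,interpolation=cv2.INTER_CUBIC))
snap('wrist','w5')"
```

```text
t 5.92 pos [0.5289 0.2307 0.1582] yaw 14.38 tilt [-0.015  0.007 -1.   ] w 0.541 F [-1.   0.6 -1.1] j [-0.96  0.47  0.63  1.82 -0.31  0.95  0.05] 
 delta [-0.56 -0.12 11.33] turn 0.48
```

View pics/s4c.png

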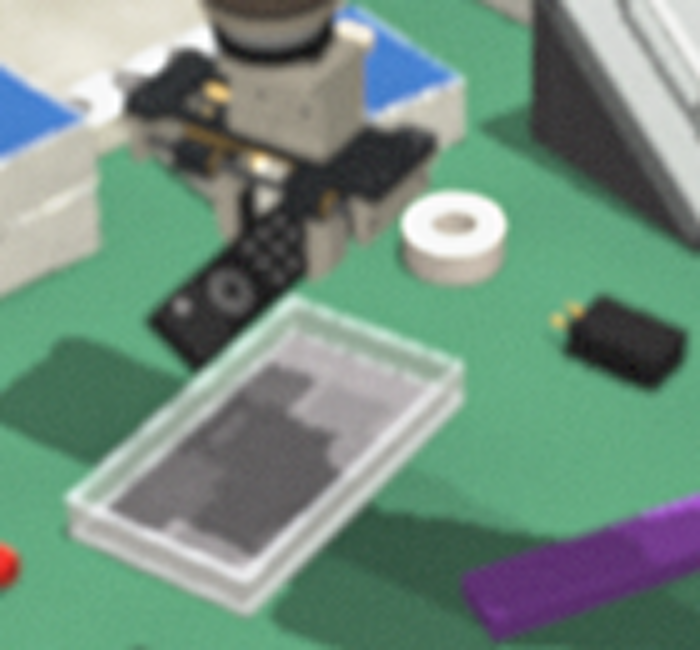

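View pics/w5.png

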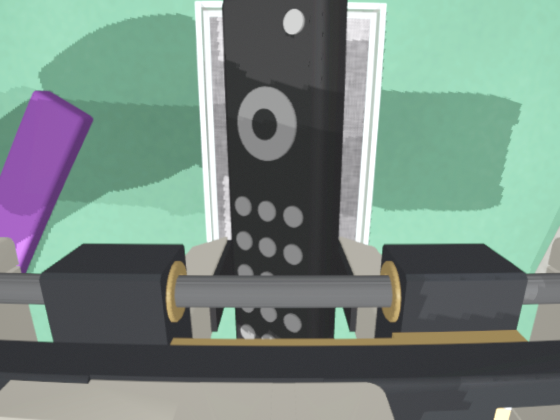

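```bash
python3 - <<'E'
from h import *
im=load('w5')
H=np.array([px(im,u,v) for v in range(15,225,4) for u in range(255,305,4)])
c=H.mean(0); n=np.linalg.svd(H-c)[2][2]; n*=np.sign(n[2])
print(c,n,np.std((H-c)@n))
t=np.radians(13.9); X=np.array([np.cos(t),np.sin(t),0]);Y=np.array([-np.sin(t),np.cos(t),0])
print('tilt x',np.degrees(np.arctan2(-n@X,n[2])),'pitch y',np.degrees(np.arctan2(-n@Y,n[2])))
im=load('s4')
# handset end in side view crop (150,320),(200,370)
for p in [(165,325),(195,350),(180,305),(215,330)]:
    u,v=180+p[0]/5-.4,170+p[1]/5-.4; P=px(im,u,v); d=P-np.array([.5275,.2475,0]); print(p,P.round(4),'tray x,y',(d@X).round(4),(d@Y).round(4))
E
```

```text
[0.50971899 0.29429652 0.1783076 ] [-0.76085693 -0.18433876  0.62218643] 0.0037622363236702048
tilt x 51.52368891621032 pitch y -0.3534746938856075
(165, 325) [0.5043 0.3456 0.1799] tray x,y 0.0011 0.1008
(195, 350) [0.4844 0.3397 0.1691] tray x,y -0.0197 0.0998
(180, 305) [0.5122 0.3276 0.181 ] tray x,y 0.0044 0.0814
(215, 330) [0.4915 0.3183 0.1687] tray x,y -0.0179 0.0774
```

```bash
python3 - <<'E'
from h import *
im=load('w5')
t=np.radians(13.9); X=np.array([np.cos(t),np.sin(t),0]);Y=np.array([-np.sin(t),np.cos(t),0])
for v in (60,110,180):
    print(v,[(u,(1000*(px(im,u,v)-np.array([.5289,.2307,.158])))@np.c_[X,[0,0,1]]) for u in range(222,350,8)])
E
```

```text
60 [(222, array([ -51.62123451, -152.14618071])), (230, array([-23.02205897,   5.2793608 ])), (238, array([-19.3863384 ,   8.88506708])), (246, array([-16.17169745,   9.76582223])), (254, array([-12.81888229,  13.01897241])), (262, array([-9.69824645, 14.57685388])), (270, array([-6.61951533, 16.9464347 ])), (278, array([-3.64747948, 18.89739813])), (286, array([-0.76461304, 21.33802282])), (294, array([ 2.02785201, 23.34841374])), (302, array([ 4.76265807, 24.8446536 ])), (310, array([ 7.36336178, 27.28337942])), (318, array([ 9.99064653, 28.38678705])), (326, array([12.8988873 , 26.74242525])), (334, array([16.14128933, 23.24268087])), (342, array([19.98979706, 16.95480114]))]
110 [(222, array([ -52.92449092, -151.55309251])), (230, array([-23.60336908,   5.2121407 ])), (238, array([-19.89680337,   8.39427787])), (246, array([-16.20402585,  12.89662284])), (254, array([-12.96626496,  14.10615793])), (262, array([-9.68491599, 17.13152062])), (270, array([-6.5961237 , 18.38408948])), (278, array([-3.54584771, 21.40091203])), (286, array([-0.62383497, 23.94755666])), (294, array([ 2.2
[... 267 characters left out ...]
4575 ]))]
180 [(222, array([ -55.48640543, -152.77828648])), (230, array([-24.7730156,   3.8378362])), (238, array([-20.81656574,   7.17803014])), (246, array([-17.09672375,   9.77265511])), (254, array([-13.42549899,  13.31567578])), (262, array([-9.98311755, 15.7703451 ])), (270, array([-6.6753757 , 17.65649193])), (278, array([-3.46877185, 18.19774266])), (286, array([-0.33648528, 22.17352269])), (294, array([ 2.73260536, 22.90354978])), (302, array([ 5.58818042, 26.58187918])), (310, array([ 8.47645239, 27.8566611 ])), (318, array([11.41371711, 28.14643167])), (326, array([14.60313968, 26.44015531])), (334, array([18.66517982, 19.65390334])), (342, array([  52.45627536, -151.51873852]))]
```

Handset tilt in the grip is still 35° and level lengthwise, with its lower edge about 13 mm below the TCP. I descend to just above the floor.

Emit:
arm_command(deltas=[{"xyz": [-0.6, 0, 3.5], "turn": 0.5, "jaw": 170}, {"xyz": [-0.6, -0.1, 7], "turn": 0.5, "jaw": 170}, {"xyz": [-0.6, -0.1, 10], "turn": 0.5, "jaw": 170}, {"xyz": [-0.6, -0.1, 12], "turn": 0.5, "jaw": 170}, {"xyz": [-0.6, -0.1, 13.1], "turn": 0.5, "jaw": 170}])

```text
clock: 6.43
position: [0.5295, 0.2158, 0.0252]
ee_rot: [1.933, 2.455, -0.016]
force: [-0.7, 0.3, -0.5]
width: 0.541
```

```bash
python3 -c "
from h import *
go(.5304,.2235,.018,13.9)
im=snap('side','s5');cv2.imwrite('pics/s5c.png',cv2.resize(im['frame'][170:300,180:320][:,:,::-1],None,fx=5,fy=5,interpolation=cv2.INTER_CUBIC))"
```

```text
t 6.43 pos [0.5295 0.2158 0.0252] yaw 13.56 tilt [-0.02   0.002 -1.   ] w 0.541 F [-0.7  0.3 -0.5] j [-0.85  0.64  0.51  1.93 -0.45  0.69  0.17] 
 delta [0.74 0.27 0.7 ] turn -0.34
```

View pics/s5c.png

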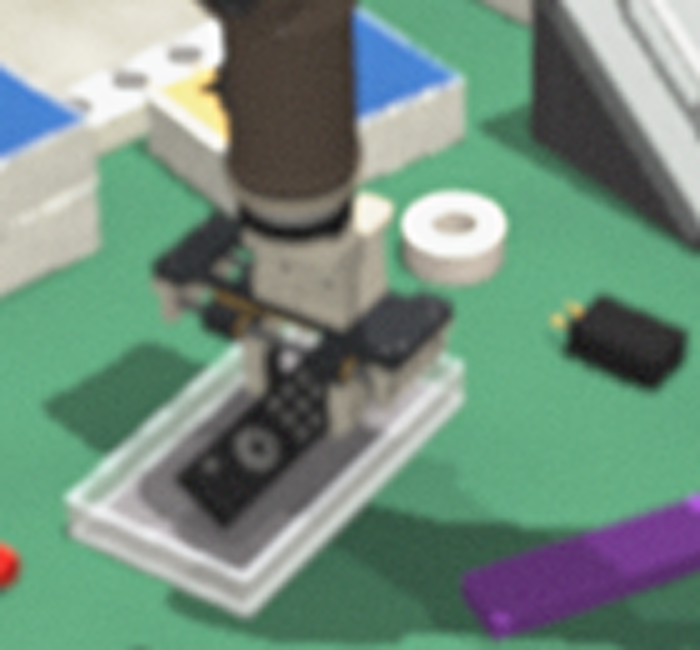

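Emit:
arm_command(deltas=[{"xyz": [0.7, 0.1, 0.1], "turn": 0, "jaw": 170}, {"xyz": [0.7, 0.1, 0.3], "turn": 0, "jaw": 170}, {"xyz": [0.7, 0.1, 0.5], "turn": 0, "jaw": 170}, {"xyz": [0.7, 0.1, 0.7], "turn": 0, "jaw": 170}], force=12)

```text
clock: 6.82
position: [0.5294, 0.2234, 0.0184]
ee_rot: [1.932, 2.455, -0.014]
force: [-1.0, -0.2, -0.3]
width: 0.549
```

```bash
python3 -c "
from h import *
go(.5304,.2235,.018,13.9)"
```

```text
t 6.82 pos [0.5294 0.2234 0.0184] yaw 13.6 tilt [-0.019  0.003 -1.   ] w 0.549 F [-1.  -0.2 -0.3] j [-0.85  0.65  0.51  1.93 -0.46  0.68  0.17] 
 delta [-0.01  0.1   0.04] turn -0.3
```

Emit:
arm_command(deltas=[{"xyz": [0, 0, 0.1], "turn": 0, "jaw": 170}, {"xyz": [0, 0, 0.2], "turn": 0, "jaw": 170}, {"xyz": [0, 0, 0.3], "turn": 0, "jaw": 170}, {"xyz": [0, 0, 0.4], "turn": 0, "jaw": 170}, {"xyz": [0, 0, 0.4], "turn": 0, "jaw": 170}], force=6)

```text
clock: 7.23
position: [0.5302, 0.2235, 0.015]
ee_rot: [1.932, 2.455, -0.012]
force: [0.9, 0.2, 5.1]
width: 0.552
```

```bash
python3 -c "
from h import *
go(.5304,.2235,.018,13.9)
im=snap('side','s6');cv2.imwrite('pics/s6c.png',cv2.resize(im['frame'][210:290,210:290][:,:,::-1],None,fx=7,fy=7,interpolation=cv2.INTER_CUBIC))
im=snap('wrist','w6')
t=np.radians(13.9); X=np.array([np.cos(t),np.sin(t),0])
for v in (110,180):
    print(v,[(u,((1000*(px(im,u,v)-np.array([.5289,.2235,0])))@np.c_[X,[0,0,1]]).round(1).tolist()) for u in range(222,350,16)])"
```

```text
t 7.23 pos [0.5302 0.2235 0.015 ] yaw 13.59 tilt [-0.019  0.005 -1.   ] w 0.552 F [0.9 0.2 5.1] j [-0.85  0.66  0.5   1.93 -0.46  0.67  0.17] 
 delta [-0.01  0.02 -0.3 ] turn -0.31
110 [(222, [-25.9, 6.0]), (238, [-15.8, 28.9]), (254, [-9.1, 33.7]), (270, [-2.8, 37.6]), (286, [3.1, 43.3]), (302, [8.7, 44.7]), (318, [14.1, 46.6]), (334, [20.6, 40.5])]
180 [(222, [-27.7, 5.7]), (238, [-17.2, 26.4]), (254, [-10.0, 31.8]), (270, [-3.3, 36.8]), (286, [3.0, 40.9]), (302, [8.9, 44.3]), (318, [14.6, 47.4]), (334, [21.6, 39.6])]
```

View pics/s6c.png

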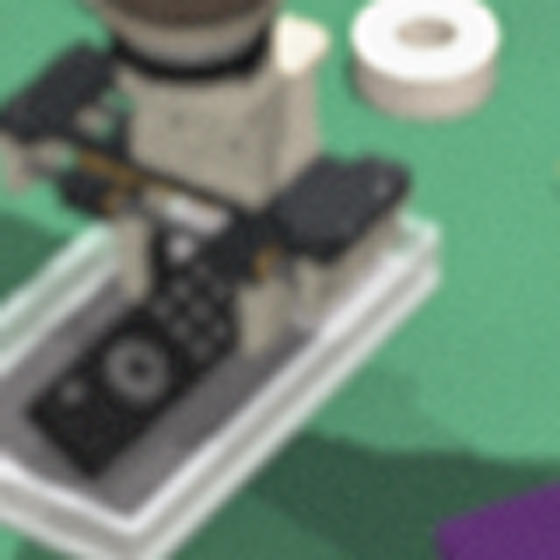

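Emit:
arm_command(deltas=[{"xyz": [0, 0, 0.1], "turn": 0, "jaw": 170}, {"xyz": [0, 0, 0.2], "turn": 0, "jaw": 170}, {"xyz": [0, 0, 0.3], "turn": 0, "jaw": 170}, {"xyz": [0, 0, 0.4], "turn": 0, "jaw": 170}, {"xyz": [0, 0, 0.5], "turn": 0, "jaw": 170}], force=3)

```text
clock: 7.75
position: [0.5304, 0.2234, 0.0099]
ee_rot: [1.932, 2.454, -0.012]
force: [2.0, -0.1, 2.7]
width: 0.568
```

```bash
python3 -c "
from h import *
go(.5304,.2235,.018,13.9)
im=snap('wrist','w7')
t=np.radians(13.9); X=np.array([np.cos(t),np.sin(t),0])
for v in (110,180):
    print(v,[(u,((1000*(px(im,u,v)-np.array([.5289,.2235,0])))@np.c_[X,[0,0,1]]).round(1).tolist()) for u in range(222,350,16)])"
```

```text
t 7.75 pos [0.5304 0.2234 0.0099] yaw 13.59 tilt [-0.019  0.005 -1.   ] w 0.568 F [ 2.  -0.1  2.7] j [-0.85  0.66  0.5   1.93 -0.47  0.66  0.17] 
 delta [-0.01  0.   -0.81] turn -0.31
110 [(222, [-21.9, 23.9]), (238, [-15.1, 27.3]), (254, [-8.5, 32.6]), (270, [-2.5, 37.0]), (286, [3.3, 39.5]), (302, [8.9, 39.9]), (318, [14.1, 43.7]), (334, [19.9, 41.5])]
180 [(222, [-26.8, 4.4]), (238, [-16.2, 27.2]), (254, [-9.4, 30.9]), (270, [-3.0, 33.5]), (286, [3.2, 37.8]), (302, [9.2, 39.3]), (318, [14.7, 43.1]), (334, [20.8, 41.0])]
```

Emit:
arm_command(deltas=[{"xyz": [0, 0, 0.1], "turn": 0, "jaw": 170}, {"xyz": [0, 0, 0.2], "turn": 0, "jaw": 170}, {"xyz": [0, 0, 0.25], "turn": 0, "jaw": 170}, {"xyz": [0, 0, 0.25], "turn": 0, "jaw": 170}])

```text
clock: 8.13
position: [0.53, 0.2232, 0.0069]
ee_rot: [1.932, 2.455, -0.013]
force: [1.3, -0.0, 1.0]
width: 0.572
```

```bash
python3 -c "
from h import *
go(.5304,.2235,.018,13.9)
im=snap('wrist','w8')
t=np.radians(13.9); X=np.array([np.cos(t),np.sin(t),0])
for v in (110,180):
    print(v,[(u,((1000*(px(im,u,v)-np.array([.5289,.2235,0])))@np.c_[X,[0,0,1]]).round(1).tolist()) for u in range(222,350,16)])"
```

```text
t 8.13 pos [0.53   0.2232 0.0069] yaw 13.59 tilt [-0.019  0.004 -1.   ] w 0.572 F [ 1.3 -0.   1. ] j [-0.84  0.67  0.49  1.93 -0.47  0.66  0.17] 
 delta [-0.    0.05 -1.11] turn -0.31
110 [(222, [-21.8, 24.1]), (238, [-15.1, 28.2]), (254, [-8.8, 32.4]), (270, [-2.9, 35.1]), (286, [2.8, 36.5]), (302, [8.2, 40.4]), (318, [13.8, 39.2]), (334, [19.2, 40.4])]
180 [(222, [-26.6, 5.6]), (238, [-16.2, 28.3]), (254, [-9.8, 28.7]), (270, [-3.4, 32.6]), (286, [2.7, 35.6]), (302, [8.6, 38.1]), (318, [14.2, 40.6]), (334, [20.0, 40.5])]
```

Emit:
arm_command(deltas=[{"xyz": [0, 0, 0], "turn": 0, "jaw": 112}, {"xyz": [0, 0, 0], "turn": 0, "jaw": 107}, {"xyz": [0, 0, 0], "turn": 0, "jaw": 104}, {"xyz": [0, 0, 0], "turn": 0, "jaw": 100}])

```text
clock: 8.52
position: [0.5293, 0.2231, 0.0067]
ee_rot: [1.932, 2.455, -0.015]
force: [-0.5, 0.0, -1.4]
width: 0.6
```

```bash
python3 -c "
from h import *
go(.5304,.2235,.018,13.9)
im=snap('wrist','w9')
t=np.radians(13.9); X=np.array([np.cos(t),np.sin(t),0])
for v in (110,180):
    print(v,[(u,((1000*(px(im,u,v)-np.array([.5289,.2235,0])))@np.c_[X,[0,0,1]]).round(1).tolist()) for u in range(222,350,16)])"
```

```text
t 8.52 pos [0.5293 0.2231 0.0067] yaw 13.59 tilt [-0.019  0.003 -1.   ] w 0.6 F [-0.5  0.  -1.4] j [-0.84  0.67  0.49  1.93 -0.47  0.66  0.17] 
 delta [-0.    0.12 -1.13] turn -0.31
110 [(222, [-25.6, 5.4]), (238, [0.8, 163.1]), (254, [-10.0, 24.3]), (270, [-3.8, 27.6]), (286, [2.3, 27.8]), (302, [8.3, 27.8]), (318, [14.4, 26.7]), (334, [20.8, 25.0])]
180 [(222, [-27.0, 6.3]), (238, [-17.2, 25.1]), (254, [-10.6, 26.6]), (270, [-4.2, 26.7]), (286, [2.2, 26.3]), (302, [8.6, 26.3]), (318, [15.0, 26.7]), (334, [21.6, 25.9])]
```

View pics/w9.png

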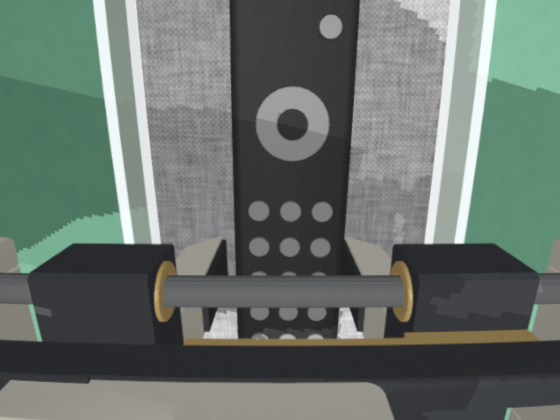

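The handset is flat, with its top at z≈26–27 mm (floor 5 + 22) and buttons up. I open a little more, then rise straight up.

Emit:
arm_command(deltas=[{"xyz": [0, 0, -0.2], "turn": 0, "jaw": 75}, {"xyz": [0, 0, -0.2], "turn": 0, "jaw": 72}, {"xyz": [0, 0, -2], "turn": 0, "jaw": 72}, {"xyz": [0, 0, -6], "turn": 0, "jaw": 72}, {"xyz": [0, 0, -10], "turn": 0, "jaw": 72}])

```text
clock: 8.98
position: [0.5274, 0.2241, 0.1068]
ee_rot: [1.934, 2.456, -0.02]
force: [1.2, 0.9, -0.1]
width: 0.723
```

Emit:
arm_command(deltas=[{"xyz": [-3, 0, -4], "turn": 0, "jaw": 150}, {"xyz": [-7, 0, -8], "turn": 2, "jaw": 255}, {"xyz": [-11, 0, -12], "turn": 4, "jaw": 255}, {"xyz": [-15, 0, -14], "turn": 6, "jaw": 255}, {"xyz": [-19, 0, -15], "turn": 8, "jaw": 255}])

```text
clock: 9.4
position: [0.5637, 0.0758, 0.2466]
ee_rot: [2.099, 2.314, -0.014]
force: [1.2, 0.4, -0.3]
width: 0.407
```

```bash
python3 -c "
from h import *
m=pan(0,-24,49)
go(.52,-.10,.27,-5.9)
im=snap('top','t2');cv2.imwrite('pics/t2c.png',cv2.resize(im['frame'][150:270,150:290][:,:,::-1],None,fx=5,fy=5,interpolation=cv2.INTER_CUBIC))"
```

```text
t 9.4 pos [0.5637 0.0758 0.2466] yaw 5.58 tilt [-0.019  0.005 -1.   ] w 0.407 F [ 1.2  0.4 -0.3] j [-0.78  0.38  0.74  1.73 -0.26  1.13  0.14] 
 delta [-17.12  -6.05  -2.04] turn 11.48
```

View pics/t2c.png

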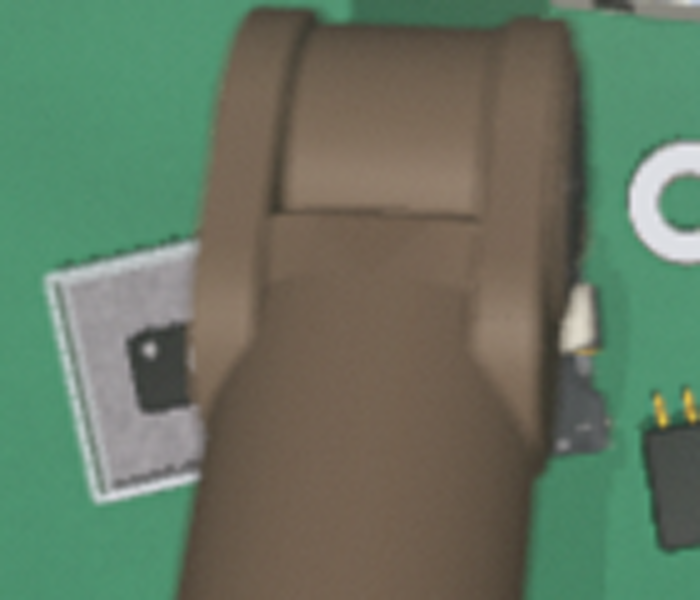

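```bash
cat >> h.py <<'E'
def pt(xr,yr,z):
    c,s=np.cos(YAW),np.sin(YAW)
    return (PC[0]+(xr*c-yr*s)/1000,PC[1]+(xr*s+yr*c)/1000,z)
E
python3 -c "
from h import *
print(pt(-60,-45,.22)); go(*pt(-60,-45,.22),-5.9)"
```

```text
(np.float64(0.49589216681754344), np.float64(-0.297794074563038), 0.22)
t 9.45 pos [0.5665 0.0656 0.2502] yaw 4.86 tilt [-0.023  0.011 -1.   ] w 0.36 F [ 1.7 -7.   3.7] j [-0.77  0.37  0.75  1.73 -0.25  1.14  0.14] 
 delta [-35.54 -10.14   3.73] turn 10.76
```

Emit:
arm_command(deltas=[{"xyz": [-3.5, -1, 0], "turn": 2, "jaw": 172}, {"xyz": [-7, -2, 0], "turn": 4, "jaw": 172}, {"xyz": [-10.5, -3, 0], "turn": 6, "jaw": 172}, {"xyz": [-14, -4, 0], "turn": 8, "jaw": 172}, {"xyz": [-17.5, -5, 0], "turn": 10.8, "jaw": 172}])

```text
clock: 9.87
position: [0.5305, -0.1145, 0.2537]
ee_rot: [2.317, 2.085, -0.008]
force: [1.4, -0.1, -0.6]
width: 0.325
```

```bash
python3 -c "
from h import *
go(*pt(-60,-45,.22),-5.9)"
```

```text
t 9.87 pos [ 0.5305 -0.1145  0.2537] yaw -6.02 tilt [-0.02   0.015 -1.   ] w 0.325 F [ 1.4 -0.1 -0.6] j [-0.53  0.33  0.84  1.8  -0.25  1.12  0.29] 
 delta [-18.52  -1.57   3.72] turn -0.12
```

Emit:
arm_command(deltas=[{"xyz": [-4, -0.4, 0], "turn": 0, "jaw": 172}, {"xyz": [-8, -0.8, 0], "turn": 0, "jaw": 172}, {"xyz": [-12, -1.2, 0], "turn": 0, "jaw": 172}, {"xyz": [-16, -1.5, 2], "turn": 0, "jaw": 172}, {"xyz": [-18.5, -1.6, 3.7], "turn": 0, "jaw": 172}])

```text
clock: 10.28
position: [0.4947, -0.3012, 0.2208]
ee_rot: [2.317, 2.08, -0.007]
force: [0.3, 0.2, 0.2]
width: 0.325
```

```bash
python3 -c "
from h import *
go(*pt(-60,-45,.22),-5.9)
im=snap('wrist','w10')
snap('top','t3')"
```

```text
t 10.28 pos [ 0.4947 -0.3012  0.2208] yaw -6.16 tilt [-0.022  0.018 -1.   ] w 0.325 F [0.3 0.2 0.2] j [-0.14  0.43  0.83  1.77 -0.35  1.08  0.7 ] 
 delta [0.36 0.08 0.07] turn -0.26
```

View pics/w10.png

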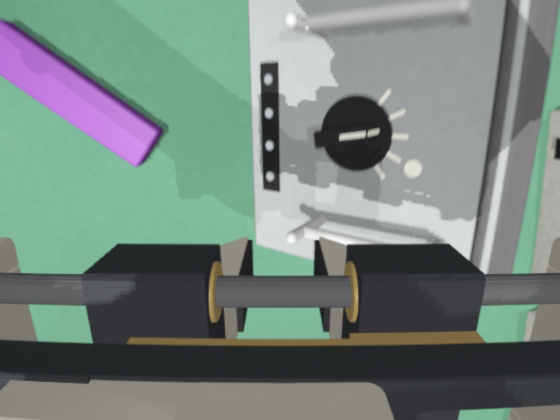

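View pics/t3.png

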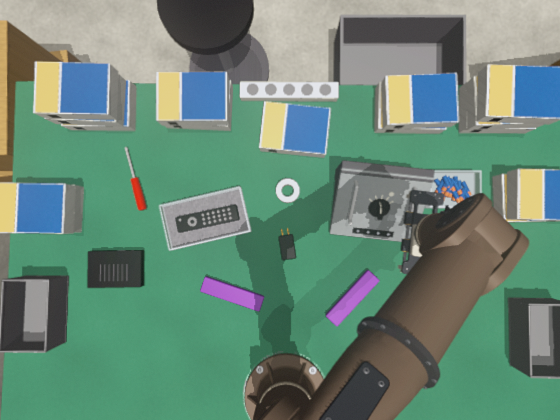

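The top view shows the handset flat in the tray at (207,218), bystanders in place. In the wrist view the dial is at (357,134). I'll measure its angle.

```bash
cat >> h.py <<'E'
def dialpic(im,fn,angs,x0=310,y0=80,w=120,h=110,S=6):
    f=cv2.resize(im['frame'][y0:y0+h,x0:x0+w][:,:,::-1],None,fx=S,fy=S,interpolation=cv2.INTER_CUBIC)
    q=lambda P:tuple(np.int32(np.round((proj(im,P)-[x0-.5,y0-.5])*S-.5)))
    cols=[(0,255,255),(255,128,0),(0,255,0),(255,0,255)]
    for a,c in zip(angs,cols):
        th=.9-a; C=np.array([np.cos(th),np.sin(th)]);N=np.array([-C[1],C[0]])
        cs=[C*22*i+N*7*j for i,j in [(1,1),(1,-1),(-1,-1),(-1,1)]]
        for k in range(4): cv2.line(f,q(pan(*cs[k],31)),q(pan(*cs[(k+1)%4],31)),c,1)
        cv2.line(f,q(pan(0,0,31)),q(pan(*(C*22),31)),c,1)
    cv2.circle(f,q(pan(54*np.cos(.45),-54*np.sin(.45),0)),6,(0,0,255),1)
    cv2.imwrite('pics/'+fn+'.png',f)
E
python3 -c "
from h import *
dialpic(load('w10'),'d1',[.45,.9])"
```

```text
(no output)
```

View pics/d1.png

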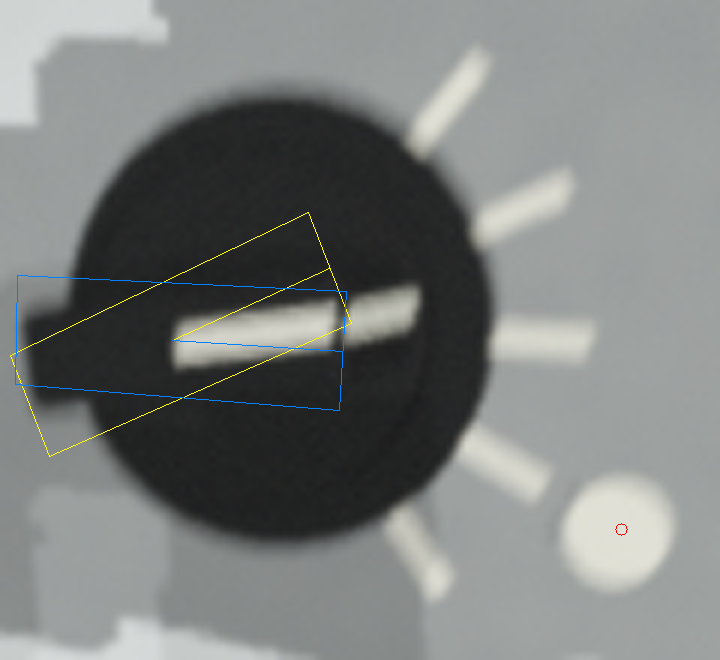

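Dial is at about 0.70, between clicks. I'll push the bar's downslope end from the right with the rear finger. I stage beside it first.

```bash
python3 -c "
from h import *
go(*pt(-60,-30,.097),-5.9)"
```

```text
t 10.38 pos [ 0.4919 -0.3025  0.2182] yaw -6.49 tilt [-0.022  0.012 -1.   ] w 0.328 F [ 0.2 -0.7 -1.1] j [-0.14  0.43  0.83  1.77 -0.35  1.07  0.7 ] 
 delta [ 2.27  0.19 12.08] turn -0.59
```

Emit:
arm_command(deltas=[{"xyz": [2.3, 0.2, 4], "turn": -0.6, "jaw": 172}, {"xyz": [2.3, 0.2, 7], "turn": -0.6, "jaw": 172}, {"xyz": [2.3, 0.2, 9.5], "turn": -0.6, "jaw": 172}, {"xyz": [2.3, 0.2, 11], "turn": -0.6, "jaw": 172}, {"xyz": [2.3, 0.2, 11.5], "turn": -0.6, "jaw": 172}])

```text
clock: 10.8
position: [0.4964, -0.2806, 0.1002]
ee_rot: [2.317, 2.092, -0.016]
force: [-0.0, 0.5, 0.6]
width: 0.33
```

```bash
python3 -c "
from h import *
go(*pt(-60,-20,.097),-5.9)
im=snap('wrist','w11')"
```

```text
t 10.8 pos [ 0.4964 -0.2806  0.1002] yaw -5.83 tilt [-0.02   0.007 -1.   ] w 0.33 F [-0.   0.5  0.6] j [-0.09  0.56  0.73  1.91 -0.47  0.84  0.77] 
 delta [0.79 0.12 0.31] turn 0.07
```

View pics/w11.png

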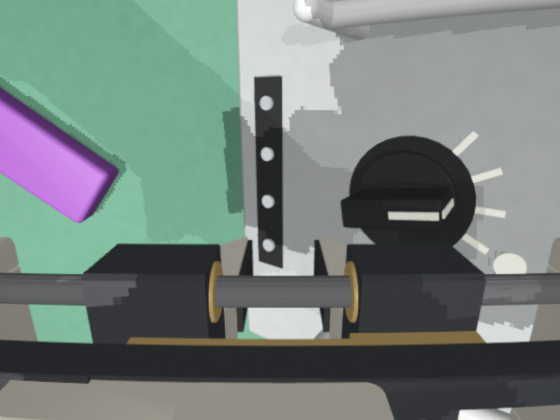

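```bash
python3 -c "
from h import *
im=load('w11'); s=observe(); Rm=R.from_rotvec(s['ee_rot']).as_matrix()
for yy in (15,24,34):
  for zz in (0,-20,-40,-60):
    print(yy,zz,proj(im,s['position']+Rm@np.array([.0095,yy/1000,zz/1000])).round(0), proj(im,s['position']+Rm@np.array([-.0095,yy/1000,zz/1000])).round(0))
d=im['depth']; 
for v in (255,265,300,310,320): print(v,d[v,300:420:6].round(3))
f=cv2.resize(im['frame'][180:345,280:420][:,:,::-1],None,fx=5,fy=5,interpolation=cv2.INTER_CUBIC); cv2.imwrite('pics/w11c.png',cv2.resize(f,(680,800))[:600])
im=snap('side','s7');cv2.imwrite('pics/s7c.png',cv2.resize(im['frame'][130:230,270:390][:,:,::-1],None,fx=6,fy=6,interpolation=cv2.INTER_CUBIC))
"
```

```text
15 0 [314. 242.] [313. 278.]
15 -20 [318. 260.] [317. 299.]
15 -40 [323. 283.] [321. 326.]
15 -60 [330. 313.] [328. 362.]
24 0 [333. 242.] [331. 278.]
24 -20 [339. 260.] [337. 299.]
24 -40 [347. 282.] [345. 326.]
24 -60 [358. 313.] [354. 362.]
34 0 [353. 242.] [351. 278.]
34 -20 [362. 260.] [359. 299.]
34 -40 [374. 282.] [370. 326.]
34 -60 [389. 313.] [384. 361.]
255 [0.217 0.216 0.214 0.152 0.148 0.148 0.147 0.147 0.092 0.085 0.085 0.087
 0.087 0.086 0.085 0.086 0.087 0.086 0.086 0.087]
265 [0.22  0.219 0.215 0.147 0.142 0.137 0.138 0.138 0.087 0.083 0.08  0.081
 0.081 0.08  0.081 0.    0.08  0.081 0.081 0.082]
300 [0.083 0.084 0.084 0.085 0.084 0.084 0.084 0.084 0.085 0.081 0.077 0.078
 0.078 0.077 0.077 0.077 0.077 0.077 0.078 0.077]
310 [0.23  0.227 0.224 0.221 0.127 0.126 0.112 0.104 0.086 0.08  0.078 0.077
 0.078 0.078 0.077 0.078 0.08  0.078 0.077 0.079]
320 [0.231 0.228 0.227 0.223 0.127 0.126 0.113 0.101 0.09  0.083 0.079 0.078
 0.077 0.078 0.08  0.079 0.078 0.079 0.079 0.078]
```

View pics/s7c.png

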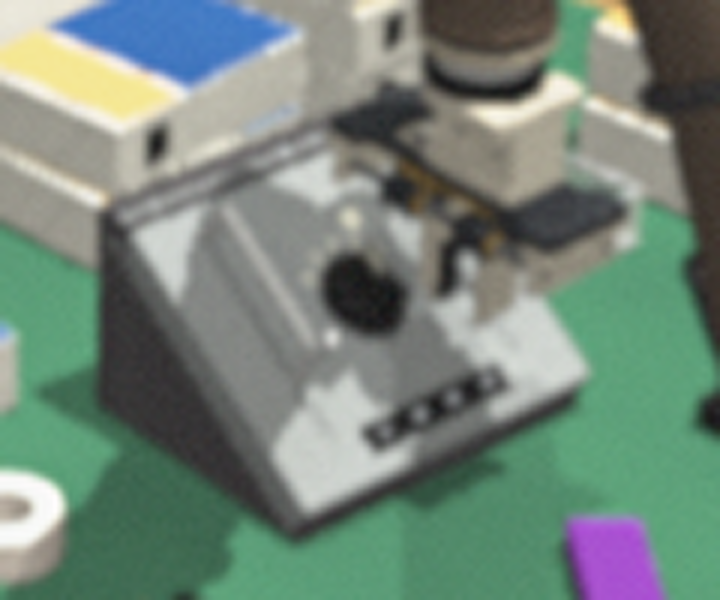

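View pics/w11c.png

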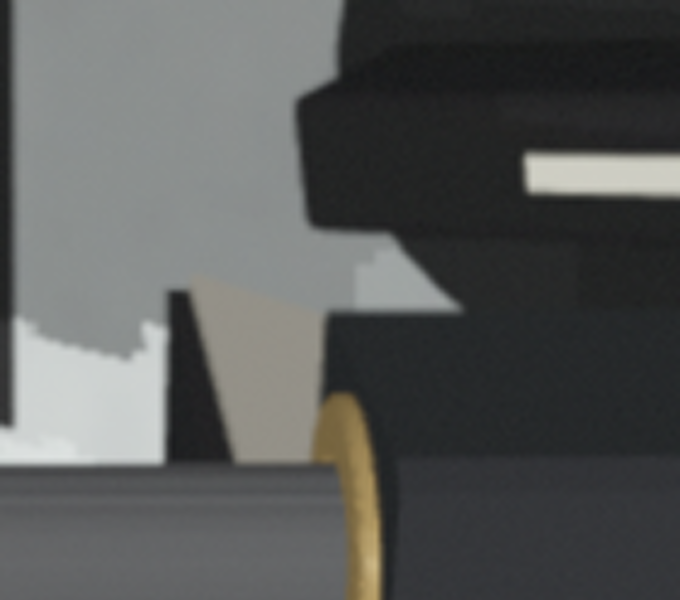

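Emit:
arm_command(deltas=[{"xyz": [0, 0.3, 0.1], "turn": 0, "jaw": 172}, {"xyz": [0, 0.6, 0.2], "turn": 0, "jaw": 172}, {"xyz": [0.4, 0.6, 0.2], "turn": 0, "jaw": 172}, {"xyz": [0.8, 0.6, 0.2], "turn": 0, "jaw": 172}], force=30)

```text
clock: 11.23
position: [0.5048, -0.2745, 0.1009]
ee_rot: [2.315, 2.089, -0.014]
force: [0.2, -3.2, 0.2]
width: 0.326
```

```bash
python3 -c "
from h import *
go(*pt(-55,-15,.098),-5.9)
im=snap('wrist','w12'); dialpic(im,'d2',[.7,1.35],x0=320,y0=120,w=160,h=120,S=4)"
```

```text
t 11.23 pos [ 0.5048 -0.2745  0.1009] yaw -5.87 tilt [-0.022  0.011 -1.   ] w 0.326 F [ 0.2 -3.2  0.2] j [-0.11  0.56  0.73  1.9  -0.47  0.84  0.76] 
 delta [ 0.6  -0.15  0.28] turn 0.03
```

View pics/d2.png

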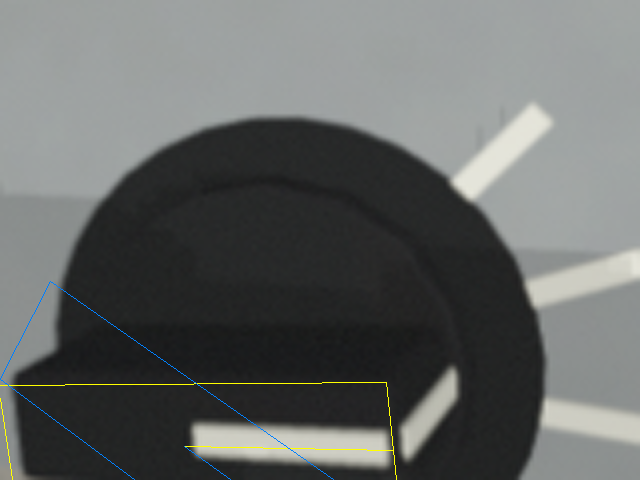

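Force −3.2 N in y means contact has begun, and the bar angle of 0.70 matches the overlay. I push on in small steps.

Emit:
arm_command(deltas=[{"xyz": [0.2, 0, 0.1], "turn": 0, "jaw": 172}, {"xyz": [0.4, 0, 0.2], "turn": 0, "jaw": 172}, {"xyz": [0.6, 0, 0.2], "turn": 0, "jaw": 172}, {"xyz": [0.6, 0, 0.2], "turn": 0, "jaw": 172}])

```text
clock: 11.62
position: [0.5047, -0.2697, 0.099]
ee_rot: [2.315, 2.087, -0.016]
force: [-2.1, -6.8, 0.3]
width: 0.326
```

```bash
python3 -c "
from h import *
go(*pt(-55,-11,.098),-5.9)
im=snap('wrist','w13'); dialpic(im,'d3',[.9,1.35],x0=320,y0=140,w=160,h=120,S=4)"
```

```text
t 11.62 pos [ 0.5047 -0.2697  0.099 ] yaw -5.94 tilt [-0.024  0.011 -1.   ] w 0.326 F [-2.1 -6.8  0.3] j [-0.12  0.56  0.73  1.91 -0.48  0.83  0.75] 
 delta [ 0.52 -0.09  0.09] turn -0.04
```

View pics/d3.png

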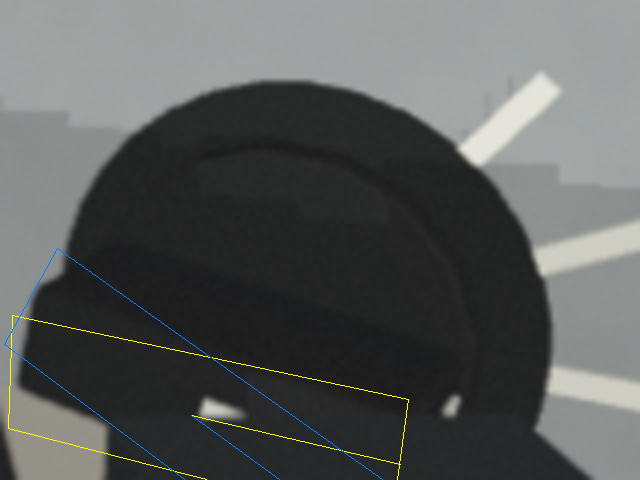

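Emit:
arm_command(deltas=[{"xyz": [0.2, 0, 0.1], "turn": 0, "jaw": 172}, {"xyz": [0.4, 0, 0.1], "turn": 0, "jaw": 172}, {"xyz": [0.4, 0, 0.1], "turn": 0, "jaw": 172}])

```text
clock: 11.92
position: [0.5044, -0.2684, 0.0986]
ee_rot: [2.316, 2.081, -0.019]
force: [-3.1, -8.7, 0.8]
width: 0.323
```

```bash
python3 -c "
from h import *
go(*pt(-55,-11,.098),-5.9)
im=snap('wrist','w14'); dialpic(im,'d4',[.9,1.35],x0=320,y0=140,w=160,h=120,S=4)"
```

```text
t 11.92 pos [ 0.5044 -0.2684  0.0986] yaw -6.09 tilt [-0.028  0.012 -1.   ] w 0.323 F [-3.1 -8.7  0.8] j [-0.12  0.56  0.73  1.91 -0.47  0.83  0.74] 
 delta [ 0.39 -0.04  0.05] turn -0.19
```

View pics/d4.png

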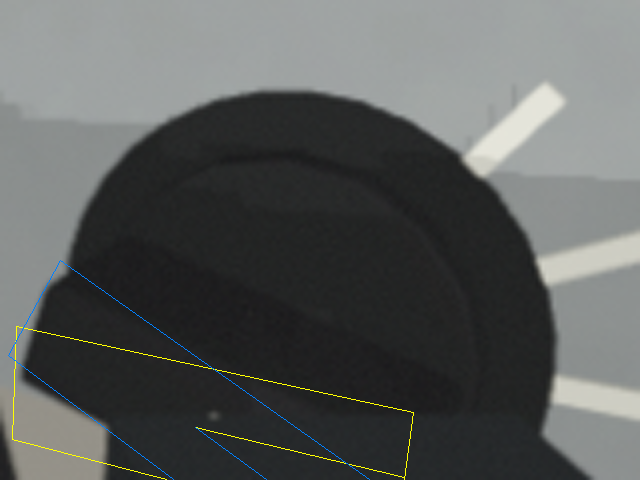

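Emit:
arm_command(deltas=[{"xyz": [0.3, 0, 0], "turn": 0, "jaw": 172}, {"xyz": [0.5, 0, 0], "turn": 0, "jaw": 172}, {"xyz": [0.5, 0, 0], "turn": 0, "jaw": 172}, {"xyz": [0.5, 0, 0], "turn": 0, "jaw": 172}])

```text
clock: 12.3
position: [0.5038, -0.2648, 0.0989]
ee_rot: [2.317, 2.079, -0.021]
force: [-4.9, -4.4, 4.7]
width: 0.326
```

```bash
python3 -c "
from h import *
go(*pt(-55,-11,.098),-5.9)
im=snap('wrist','w15'); dialpic(im,'d5',[.9,1.35],x0=320,y0=140,w=160,h=120,S=4)"
```

```text
t 12.3 pos [ 0.5038 -0.2648  0.0989] yaw -6.19 tilt [-0.029  0.012 -1.   ] w 0.326 F [-4.9 -4.4  4.7] j [-0.13  0.56  0.73  1.92 -0.47  0.82  0.74] 
 delta [0.04 0.05 0.09] turn -0.29
```

View pics/d5.png

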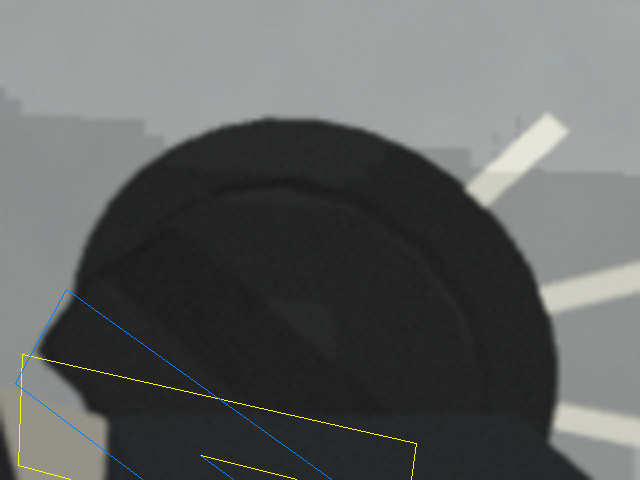

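The bar has swung past the click, with edge slope ≈39° against the 36° predicted for 1.35. I back off and look.

Emit:
arm_command(deltas=[{"xyz": [-1.5, -0.1, 0], "turn": 0, "jaw": 172}, {"xyz": [-3, -0.1, -0.5], "turn": 0, "jaw": 172}, {"xyz": [-4, -0.1, -4], "turn": 0, "jaw": 172}, {"xyz": [-4, -0.1, -8], "turn": 0, "jaw": 172}, {"xyz": [-4, -0.1, -11], "turn": 0, "jaw": 172}])

```text
clock: 12.77
position: [0.4971, -0.3022, 0.2123]
ee_rot: [2.319, 2.076, -0.022]
force: [1.6, -0.9, 0.1]
width: 0.325
```

```bash
python3 -c "
from h import *
go(*pt(-60,-45,.22),-5.9)
im=snap('wrist','w16'); dialpic(im,'d6',[.9,1.35,1.575],x0=310,y0=90)"
```

```text
t 12.77 pos [ 0.4971 -0.3022  0.2123] yaw -6.31 tilt [-0.03   0.012 -0.999] w 0.325 F [ 1.6 -0.9  0.1] j [-0.14  0.45  0.83  1.77 -0.35  1.06  0.7 ] 
 delta [ 0.4  -0.16 -0.79] turn -0.41
```

View pics/d6.png

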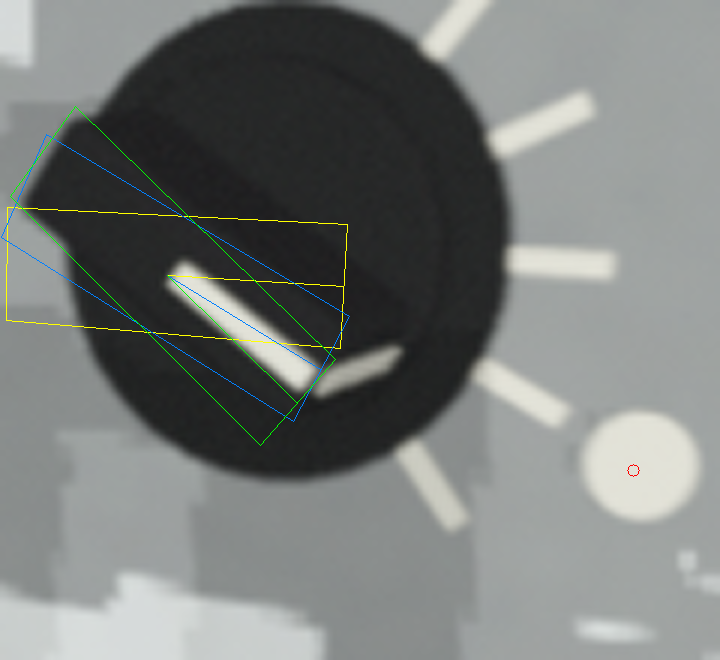

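```bash
python3 -c "
from h import *
im=snap('wrist','w17'); dialpic(im,'d7',[1.35,1.53],x0=310,y0=90)
go(*pt(-60,-45,.22),-5.9)
im=snap('top','t4');dialpic(im,'d8',[1.35,1.53],x0=360,y0=190,w=40,h=36,S=16)"
```

```text
t 12.87 pos [ 0.4996 -0.3029  0.2148] yaw -6.22 tilt [-0.031  0.019 -0.999] w 0.328 F [ 0.4 -0.1  0.2] j [-0.14  0.44  0.83  1.77 -0.35  1.06  0.7 ] 
 delta [ 0.45 -0.41 -0.54] turn -0.32
```

View pics/d7.png

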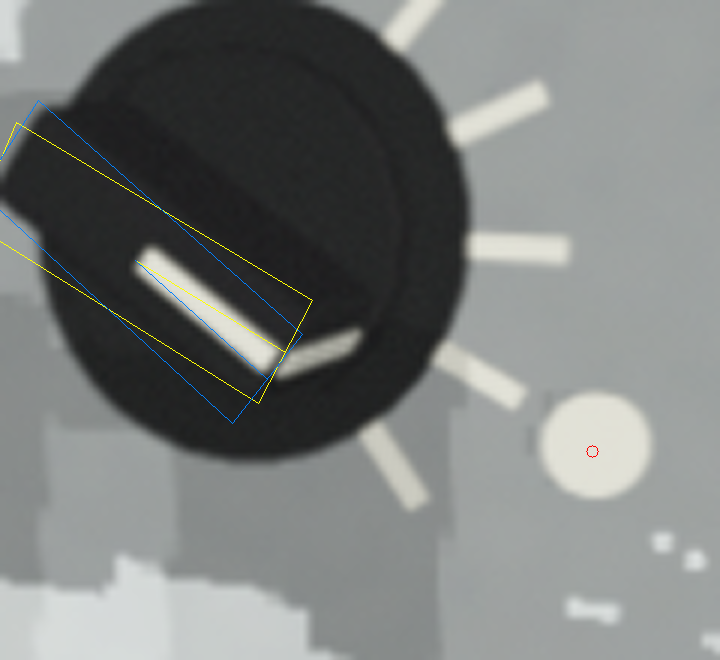

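View pics/d8.png

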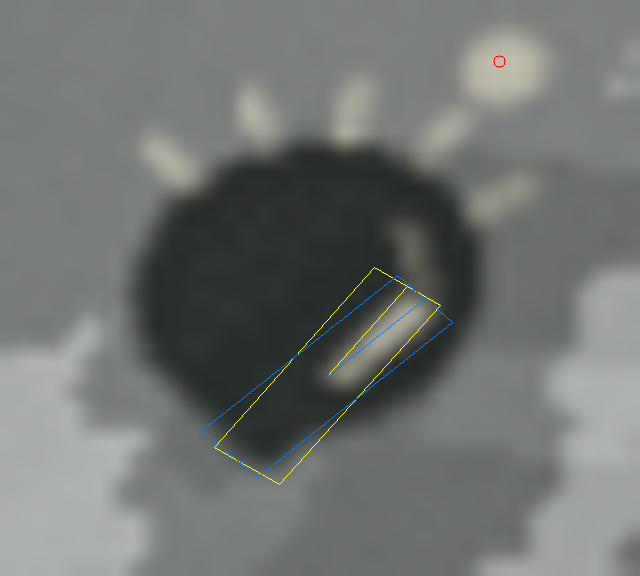

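```bash
python3 - <<'E'
from h import *
def ray(im,u,v,n):
    o=px(im,u,v,0.01);e=px(im,u,v,1.); L=lambda P: RP.T@(P-PC)*1000
    a,b=L(o),L(e); t=(n-a[2])/(b[2]-a[2]); return a+t*(b-a)
def run(fn,x0,y0,S,segs):
    im=load(fn)
    for name,n,p,q in segs:
        A,B=[ray(im,x0-.5+(c[0]+.5)/S,y0-.5+(c[1]+.5)/S,n) for c in (p,q)]
        d=B-A; print(fn,name,A[:2].round(1),B[:2].round(1),'angle(dir)',round(.9+np.arctan2(-d[1],d[0]),3),'angle(pos B)',round(.9+np.arctan2(-B[1],B[0]),3))
run('w16',310,90,6,[('t.45',0,(495,150),(592,103)),('t.9',0,(510,258),(614,265)),('t1.35',0,(480,368),(566,416)),('t1.8',0,(405,450),(460,526)),('dot',0,(640,466),(641,466)),('ptr',31,(180,270),(310,382)),('bar edge',31,(22,200),(75,115))])
run('w10',310,80,6,[('t.45',0,(475,230),(572,182)),('t.9',0,(492,338),(592,343)),('t1.35',0,(462,440),(545,488)),('ptr',31,(175,345),(336,320)),('dot',0,(618,532),(619,532))])
run('t4',360,190,16,[('t.45',0,(275,145),(248,92)),('t.9',0,(347,135),(360,85)),('t1.35',0,(420,160),(465,115)),('t1.8',0,(475,212),(535,180)),('ptr',31,(335,380),(425,300)),('dot',0,(505,68),(506,68))])
E
```

```text
w16 t.45 [28.5 13.9] [39.8 19.8] angle(dir) 0.421 angle(pos B) 0.439
w16 t.9 [31.4  1.1] [44.  1.] angle(dir) 0.906 angle(pos B) 0.878
w16 t1.35 [ 28.7 -12.7] [ 39.9 -17.7] angle(dir) 1.317 angle(pos B) 1.317
w16 t1.8 [ 19.8 -24.1] [ 27.8 -33.2] angle(dir) 1.748 angle(pos B) 1.774
w16 dot [ 49.4 -22.9] [ 49.5 -22.9] angle(dir) 0.788 angle(pos B) 1.333
w16 ptr [1.7 0.6] [ 18.6 -11.2] angle(dir) 1.508 angle(pos B) 1.44
w16 bar edge [-19.9   7.9] [-12.8  18.2] angle(dir) -0.068 angle(pos B) -1.285
w10 t.45 [27.  12.7] [38.8 19. ] angle(dir) 0.412 angle(pos B) 0.445
w10 t.9 [30.3 -0.7] [42.9 -0.5] angle(dir) 0.887 angle(pos B) 0.912
w10 t1.35 [ 27.4 -14. ] [ 38.6 -19.2] angle(dir) 1.332 angle(pos B) 1.361
w10 ptr [ 0.4 -0.6] [21.   3.6] angle(dir) 0.701 angle(pos B) 0.732
w10 dot [ 48.3 -23.9] [ 48.4 -23.9] angle(dir) 0.79 angle(pos B) 1.358
t4 t.45 [27.3 10.7] [37.1 17.6] angle(dir) 0.295 angle(pos B) 0.458
t4 t.9 [30.8 -1.1] [41.  -1.1] angle(dir) 0.901 angle(pos B) 0.927
t4 t1.35 [ 27.5 -14.6] [ 37.3 -20.2] angle(dir) 1.415 angle(pos B) 1.396
t4 t1.8 [ 18.3 -26.4] [ 26.  -35.1] angle(dir) 1.746 angle(pos B) 1.832
t4 ptr [-0.4 -1.6] [ 17.5 -13.1] angle(dir) 1.47 angle(pos B) 1.544
t4 dot [ 47.4 -24.8] [ 47.4 -24.9] angle(dir) 2.344 angle(pos B) 1.384
```

Ray measurements give 1.51 (wrist) and 1.47 (top), so the dial is overshot to about 1.5. I'll nudge it back by about 0.15 rad (≈2.3 mm at the bar end) from the other side.

```bash
python3 -c "
from h import *
go(*pt(-55,38,.17),-5.9);go(*pt(-55,38,.099),-5.9)"
```

```text
t 12.92 pos [ 0.4988 -0.3017  0.2123] yaw -6.18 tilt [-0.03   0.017 -0.999] w 0.322 F [-0.7  0.3 -0.6] j [-0.14  0.44  0.83  1.77 -0.35  1.06  0.7 ] 
 delta [8.78 0.06 3.98] turn -0.28
t 12.92 pos [ 0.4988 -0.3017  0.2123] yaw -6.18 tilt [-0.03   0.017 -0.999] w 0.322 F [-0.7  0.3 -0.6] j [-0.14  0.44  0.83  1.77 -0.35  1.06  0.7 ] 
 delta [ 8.99 -0.06 11.07] turn -0.28
```

Emit:
arm_command(deltas=[{"xyz": [3.5, 0, 0], "turn": -0.3, "jaw": 172}, {"xyz": [7, 0, 1], "turn": -0.3, "jaw": 172}, {"xyz": [9, 0, 3.5], "turn": -0.3, "jaw": 172}, {"xyz": [9.1, 0, 6], "turn": -0.3, "jaw": 172}, {"xyz": [9.1, 0, 7], "turn": -0.3, "jaw": 172}])

```text
clock: 13.33
position: [0.5081, -0.21, 0.136]
ee_rot: [2.309, 2.091, -0.02]
force: [-1.2, 0.3, 0.9]
width: 0.325
```

```bash
python3 -c "
from h import *
go(*pt(-55,36,.099),-5.9)"
```

```text
t 13.33 pos [ 0.5081 -0.21    0.136 ] yaw -5.66 tilt [-0.028  0.011 -1.   ] w 0.325 F [-1.2  0.3  0.9] j [-0.28  0.48  0.78  1.93 -0.41  0.88  0.6 ] 
 delta [-0.66  0.14  3.72] turn 0.24
```

Emit:
arm_command(deltas=[{"xyz": [-0.2, 0.1, 1.8], "turn": 0.2, "jaw": 172}, {"xyz": [-0.2, 0.1, 3], "turn": 0.2, "jaw": 172}, {"xyz": [-0.4, 0.1, 3.7], "turn": 0.2, "jaw": 172}, {"xyz": [-0.7, 0.1, 3.7], "turn": 0.2, "jaw": 172}])

```text
clock: 13.67
position: [0.5077, -0.2185, 0.098]
ee_rot: [2.314, 2.087, -0.023]
force: [0.6, -0.0, -0.5]
width: 0.329
```

```bash
python3 -c "
from h import *
go(*pt(-55,28,.099),-5.9)
im=snap('side','s8');cv2.imwrite('pics/s8c.png',cv2.resize(im['frame'][130:230,270:390][:,:,::-1],None,fx=6,fy=6,interpolation=cv2.INTER_CUBIC))"
```

```text
t 13.67 pos [ 0.5077 -0.2185  0.098 ] yaw -5.91 tilt [-0.028  0.009 -1.   ] w 0.329 F [ 0.6 -0.  -0.5] j [-0.22  0.54  0.73  1.95 -0.46  0.81  0.66] 
 delta [-0.71  0.14 -0.08] turn -0.01
```

View pics/s8c.png

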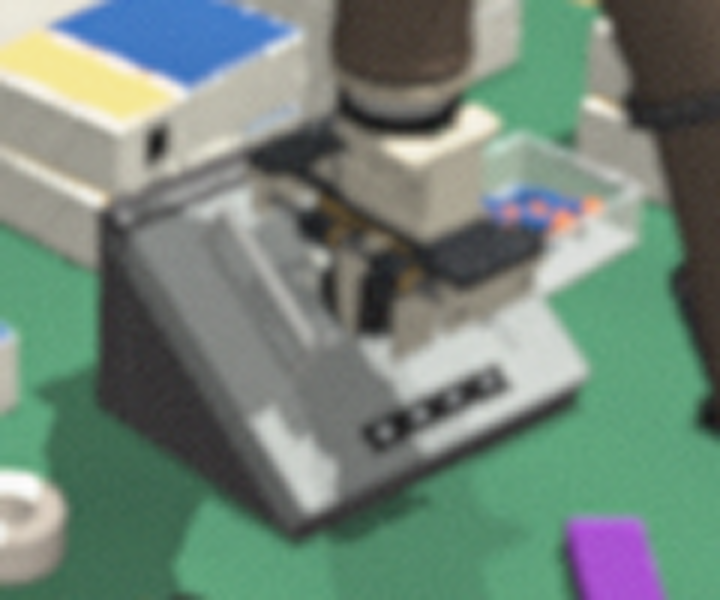

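Emit:
arm_command(deltas=[{"xyz": [-0.2, 0.1, 0], "turn": 0, "jaw": 172}, {"xyz": [-0.4, 0.1, 0], "turn": 0, "jaw": 172}, {"xyz": [-0.5, 0.1, 0], "turn": 0, "jaw": 172}])

```text
clock: 13.97
position: [0.5091, -0.2257, 0.1003]
ee_rot: [2.314, 2.083, -0.021]
force: [0.5, -0.3, -0.0]
width: 0.323
```

```bash
python3 -c "
from h import *
go(*pt(-55,28,.099),-5.9)"
```

```text
t 13.97 pos [ 0.5091 -0.2257  0.1003] yaw -6.0 tilt [-0.029  0.012 -1.   ] w 0.323 F [ 0.5 -0.3 -0. ] j [-0.21  0.54  0.73  1.95 -0.46  0.81  0.66] 
 delta [-0.   -0.07  0.12] turn -0.1
```

Emit:
arm_command(deltas=[{"xyz": [-0.1, 0, 0.1], "turn": 0, "jaw": 172}, {"xyz": [-0.15, 0, 0.1], "turn": 0, "jaw": 172}, {"xyz": [-0.15, 0, 0.1], "turn": 0, "jaw": 172}])

```text
clock: 14.22
position: [0.5088, -0.2269, 0.0994]
ee_rot: [2.314, 2.083, -0.02]
force: [0.0, 2.3, 1.0]
width: 0.326
```

```bash
python3 -c "
from h import *
go(*pt(-55,25,.099),-5.9); snap('wrist','w18')"
```

```text
t 14.22 pos [ 0.5088 -0.2269  0.0994] yaw -5.99 tilt [-0.028  0.012 -1.   ] w 0.326 F [0.  2.3 1. ] j [-0.21  0.54  0.73  1.95 -0.46  0.81  0.67] 
 delta [-0.18 -0.06  0.05] turn -0.09
```

View pics/w18.png

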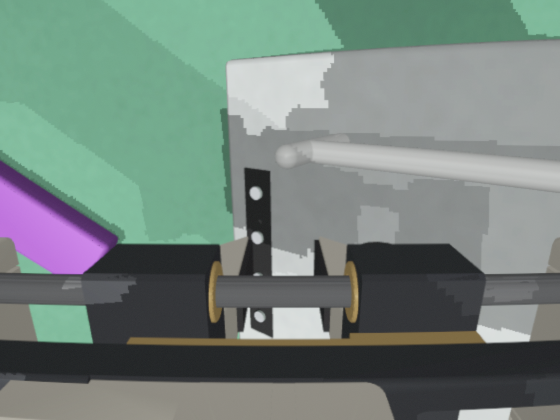

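Emit:
arm_command(deltas=[{"xyz": [-0.15, 0, 0], "turn": 0, "jaw": 172}, {"xyz": [-0.25, 0, 0], "turn": 0, "jaw": 172}, {"xyz": [-0.25, 0, 0], "turn": 0, "jaw": 172}])

```text
clock: 14.52
position: [0.508, -0.229, 0.099]
ee_rot: [2.315, 2.085, -0.021]
force: [-1.5, 3.0, -1.1]
width: 0.323
```

```bash
python3 -c "
from h import *
go(*pt(-55,25,.099),-5.9)"
```

```text
t 14.52 pos [ 0.508 -0.229  0.099] yaw -5.98 tilt [-0.028  0.011 -1.   ] w 0.323 F [-1.5  3.  -1.1] j [-0.2   0.54  0.73  1.94 -0.46  0.81  0.67] 
 delta [0.03 0.01 0.  ] turn -0.08
```

Emit:
arm_command(deltas=[{"xyz": [1.2, 0, 0], "turn": 0, "jaw": 172}, {"xyz": [1.5, 0, -2], "turn": 0, "jaw": 172}, {"xyz": [1, 0, -6], "turn": 0, "jaw": 172}, {"xyz": [-2.5, 0, -10], "turn": 0, "jaw": 172}, {"xyz": [-6.5, 0, -12], "turn": 0, "jaw": 172}])

```text
clock: 14.93
position: [0.5039, -0.2765, 0.2161]
ee_rot: [2.307, 2.089, -0.018]
force: [1.3, -2.0, 0.1]
width: 0.322
```

```bash
python3 -c "
from h import *
go(*pt(-60,-45,.22),-5.9)
im=snap('wrist','w19'); dialpic(im,'d9',[1.35],x0=310,y0=100)"
```

```text
t 14.93 pos [ 0.5039 -0.2765  0.2161] yaw -5.66 tilt [-0.028  0.014 -1.   ] w 0.322 F [ 1.3 -2.   0.1] j [-0.19  0.43  0.83  1.78 -0.34  1.06  0.65] 
 delta [-2.2  -0.58 -0.34] turn 0.24
```

View pics/w19.png

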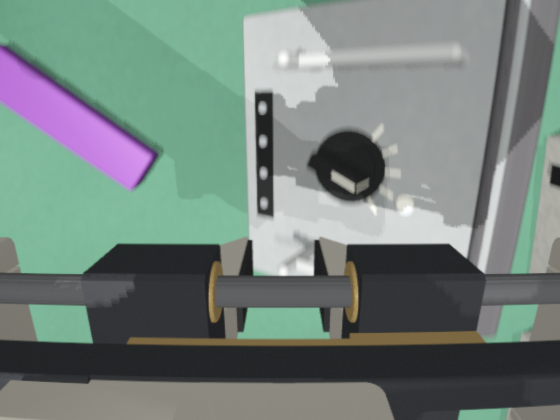

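View pics/d9.png

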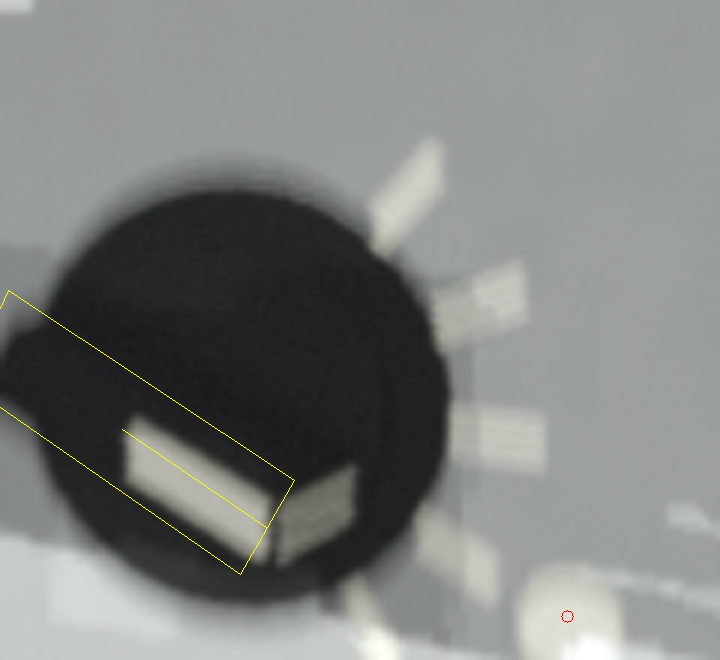

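Blurred, but near 1.35. I settle at the viewing pose and measure.

Emit:
arm_command(deltas=[{"xyz": [-2.2, -0.6, -0.3], "turn": 0, "jaw": 172}, {"xyz": [-2.2, -0.6, -0.3], "turn": 0, "jaw": 172}, {"xyz": [-2.2, -0.6, -0.3], "turn": 0, "jaw": 172}, {"xyz": [-2.2, -0.6, -0.3], "turn": 0, "jaw": 172}])

```text
clock: 15.32
position: [0.4942, -0.3082, 0.2242]
ee_rot: [2.31, 2.071, -0.019]
force: [-0.2, 0.1, -0.5]
width: 0.331
```

```bash
python3 -c "
from h import *
go(*pt(-60,-45,.22),-5.9)
im=snap('wrist','w20'); dialpic(im,'d10',[1.35],x0=310,y0=80)
im=snap('top','t5');dialpic(im,'d11',[1.35],x0=360,y0=190,w=40,h=36,S=16)"
```

```text
t 15.32 pos [ 0.4942 -0.3082  0.2242] yaw -6.21 tilt [-0.035  0.02  -0.999] w 0.331 F [-0.2  0.1 -0.5] j [-0.14  0.43  0.84  1.76 -0.34  1.07  0.7 ] 
 delta [1.06 0.05 0.39] turn -0.31
```

View pics/d10.png

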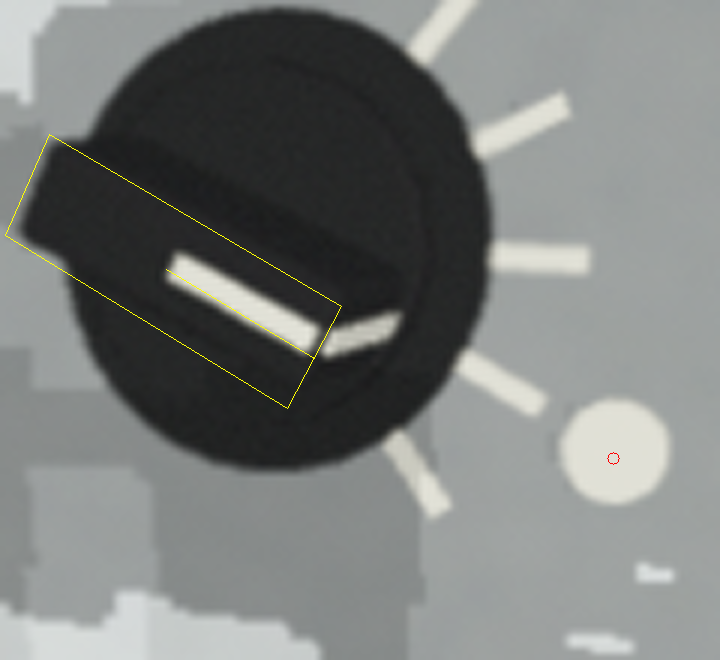

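View pics/d11.png

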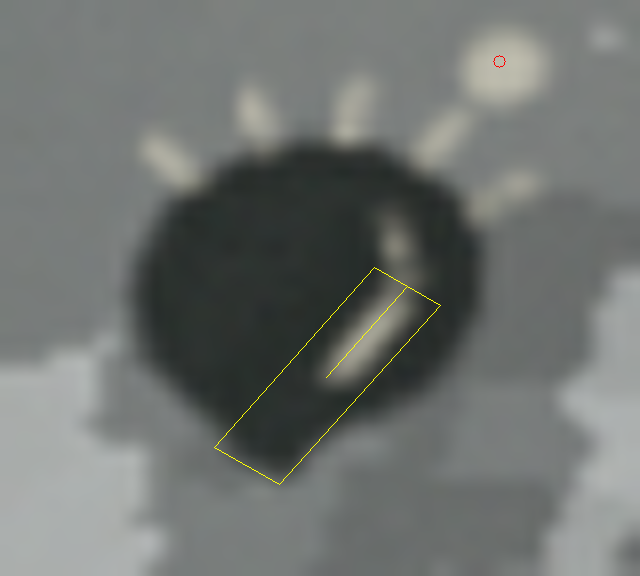

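View pics/t5.png

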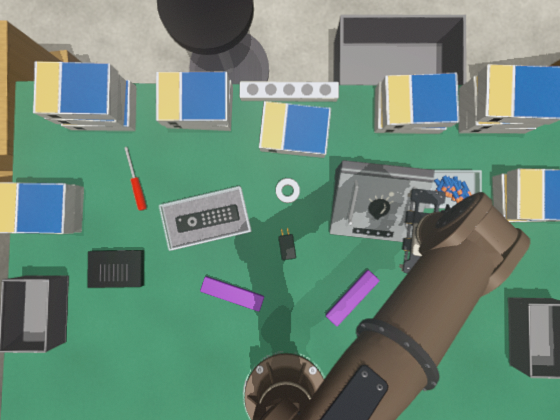

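The pointer lies parallel to the 1.35 model in both views (≈1.33). Last numeric check on handset and dial before handing in.

Emit:
arm_command(deltas=[{"xyz": [0, 0, -1], "turn": 0, "jaw": 172}, {"xyz": [0, 0, -2], "turn": 0, "jaw": 172}, {"xyz": [0, 0, -2], "turn": 0, "jaw": 172}, {"xyz": [0, 0, -2], "turn": 0, "jaw": 172}, {"xyz": [0, 0, -2], "turn": 0, "jaw": 172}])

```text
clock: 15.83
position: [0.4942, -0.3065, 0.244]
ee_rot: [2.308, 2.074, -0.019]
force: [-0.0, 0.6, -0.4]
width: 0.325
```

```bash
python3 - <<'E'
from h import *
im=snap('top','t6'); im0=load('top0')
hsv=cv2.cvtColor(im['frame'],cv2.COLOR_RGB2GRAY); m=np.zeros_like(hsv); m[195:242,168:244]=(hsv[195:242,168:244]<75)*255
m=cv2.morphologyEx(m,cv2.MORPH_CLOSE,np.ones((5,5)))
c=max(cv2.findContours(m,0,2)[0],key=cv2.contourArea); r=cv2.minAreaRect(c); print(r)
u,v=r[0]; P=px(im,u,v,float(np.median(im['depth'][int(v)-3:int(v)+4,int(u)-3:int(u)+4]))); print(P)
t=np.radians(13.9); d=P-np.array([.5275,.2475,.005]); print('tray x,y',d@[np.cos(t),np.sin(t),0],d@[-np.sin(t),np.cos(t),0],'top z above floor',d[2])
diff=cv2.absdiff(im['frame'],im0['frame']).max(2)
for n,(x,y) in dict(screw=(138,180),recv=(115,268),roll=(288,190),adapter=(288,243),spare=(455,270),carton=(295,128)).items(): print(n,(diff[y-15:y+15,x-15:x+15]>60).mean().round(2))
def ray(im,u,v,n):
    L=lambda P: RP.T@(P-PC)*1000
    a,b=L(px(im,u,v,.01)),L(px(im,u,v,1.)); s=(n-a[2])/(b[2]-a[2]); return a+s*(b-a)
i2=load('w20'); A,B=[ray(i2,309.5+(x+.5)/6,79.5+(y+.5)/6,31) for x,y in [(176,266),(314,342)]]; d=B-A; print('dial',.9+np.arctan2(-d[1],d[0]))
s=observe(); print(s['clock'],s['position'],s['force'],s['dq'].round(3))
E
```

```text
((207.1097412109375, 218.01220703125), (15.016251564025879, 62.0904541015625), 77.90524291992188)
[0.5270141  0.24101048 0.02583811]
tray x,y -0.0020306406568097652 -0.006182759057090358 top z above floor 0.02083811209045983
screw 0.0
recv 0.0
roll 0.0
adapter 0.0
spare 0.26
carton 0.0
dial 1.3134752999187569
15.8833 [ 0.49403063 -0.30648351  0.24377844] [ 0.68744186 -0.91501396 -0.03983197] [ 0.005  0.006  0.001  0.002 -0.001 -0.     0.001]
```

```bash
python3 -c "
from h import *
print(sign_off())"
```

```text
the job is handed in; nothing more can be done
None
```

I moved the handset from the guard bars into the clear tray and turned the dial to the dot. I handed the job in at about 16 s of the 54 s allowed; no verdict was reported.

- **Handset:** I gripped it across its width, put its lower edge on the tray floor and pressed until the tilt fell from 35° to about 23°. It settled flat when I opened the fingers. The last check puts it within about 2 mm (x) and 6 mm (y) of the tray centre. Its top is 21 mm above the floor (22 mm expected), buttons up.
- **Dial:** It started at about 0.70, between clicks. My first push overshot to about 1.5, so I nudged it back from the other side. The last measurements were 1.31 by ray from the wrist camera and about 1.33 by overlay in the wrist and top views, inside 1.23–1.47. The tick at the dot itself read 1.32–1.33 in the wrist views, so the true angle is probably nearer 1.33–1.34. I could not confirm the click itself, only the angle.
- **Clearance:** The arm was raised clear of everything before hand-in, with no contact force showing.
- **Bystanders:** The screwdriver, receiver, label roll, adapter and carton showed no change in the top view. The arm hid the spare handset in the last picture, and I didn't run the comparison on the battery tray. The gripper never worked at the height of either one.

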